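# Two-point check with a surface probe

## Robot

A 6-joint arm with a two-finger parallel gripper is mounted at the origin on the work surface. World frame = base frame: x ahead of the robot, y to its left, z up, the work surface at z = 0. Lengths are in mm, angles in rad, forces in N, time in s.
With the tool pointing down it reaches from about 225 to 875 mm from the base axis. Payload 3.4 kg.
Tool frame: the origin (TCP) lies on the centre line of the jaws, within the pads' length; the fingertips stand 11 mm ahead of it and the grasp point (between the pads) lies 8 mm behind it (manip.finger_overhang is the distance from the TCP to the fingertips, in mm); y points along the fingers, x is the direction in which the jaws open and shut, and the axes are right-handed (so a half turn about y gives the same grasp; the last joint's range is limited). The gripper opens to 85 mm and grips with 20 to 120 N. Pads are 22 mm wide; open, the fingers measure 114 mm over their backs; the gripper's body (76 mm by 85 mm) begins 54 mm behind the grasp point. The pads swing forward as they close: fully open they stand 13 mm farther back than shut.
Start: joints at [-1.359, 0.276, 1.505, -0, 1.361, -0.121], TCP at [187.847, -543.486, 219.628] pointing down, gripper open.
Joint ranges: [-2.89, 2.89], [-0.75, 2.08], [0.22, 2.7], [-1.18, 4.32], [0.11, 2.71], [-2.7, 2.7]. Speed limits (rad/s): [2.57, 2.57, 3.14, 3.14, 3.14, 3.14].

## Interface

Orientations are given as a unit quaternion [w, x, y, z].
In Python, from station import readout, snapshot, get_calibration, manip gives the robot as it stands.
- The arm moves only by the shell command python3 -m creep 'ROWS' [OPENING]. ROWS is JSON, a list of rows, each an object with "offset": the shift along the tool's x, y, z in cm, a list of three; "roll": the turn about the tool's y in degrees. A call has exactly 5 rows; each row shifts and turns the commanded pose from where the row before left it, along the tool's axes as they then stand; what a row does not reach is not made up. A row lasts 1/8 s, in which the tool goes at most 62.5 mm and 10.7 degrees, less where a joint would pass 70% of its speed; a pose out of reach is approached as far as the arm can. A call with a gripper value outside its range is refused whole. OPENING is the closure in counts, from 0 (fully open) to 255 (shut), set as the call begins (- or left out, the last holds). The fingers move at their own pace and stop on an object; the grip force is fixed at half the most. Time passes only in rows, so rows that do not move let the fingers close, or fill a call up. It gives the time, the measured TCP pose, the force and the opening at its end, in the units of the state.
- readout.sense(): the state, without advancing time (a new reading comes with each control period).
- snapshot(name): name is "scene" or "top" or "wrist"; returns the picture (480x640x3 uint8, red, green, blue); there is no depth.
- get_calibration(name): a dict with "K" (3x3 intrinsics, pixels), "dist" ([k1, k2, p1, p2, k3] as OpenCV has them; the pictures are not rectified), "T" (4x4, takes a point from camera to world coordinates); the wrist camera has in their place "mount" (4x4, takes a point from camera to tool coordinates, whose origin is the TCP and whose axes are the tool frame's). Camera axes: x right, y down, z forward; pixel columns grow to the right and rows downward; lengths in mm; the calibration is good to about 2 mm. A picture is of the moment at which its call begins: read the wrist's pose just before it. get_calibration takes no time and is no camera call.
- manip.finish_job(): hands the job in, once; it reports no verdict.
The state is a dict: "t": time; "q": joint angles; "dq": joint speeds; "joint_efforts": joint torques, N m; "eef_pos": TCP position; "eef_rot": TCP orientation; "wrist_force": force on the tool from outside, world axes, zero at the start; "wrist_torque": the same for the moment, N m; "width": finger opening in mm.
Only numpy, scipy, OpenCV 4.12 (cv2) and the standard library are available. Lean on these libraries where they do the work, as an engineer would, in place of code of your own. Each camera call takes 0.05 s, during which the arm holds its last target.

## Task

Take the white surface probe off its bench stand and press its sprung foot squarely, inside the marked ring, first on the level block and then on the sloping face of the wedge block: each time about half way into its spring travel, held there for about a second, and never hard. Then lay the probe fully home in the moulded rest of the open case, whose cutout takes it one way round only, and let go. Leave the meter, the dial gauge and the carton where they are.

Things in the scene. Friction and masses are not known exactly. Their poses are not given: they have to be found in the camera images.
- probe: White L-shaped surface probe, 0.24 kg, loose. Origin: mid-grip, on its underside; +x along the handle to the head, +z up. Grip x -50..40, 28 mm wide, 36 tall (z 0..36). Head x 40..78, 44 wide, 36 tall. Steel leg, 26 mm dia, hangs below the head at x=58 to z=-36. Hold the grip at the origin, closing along y: its sides are free for x +-25 mm, in stand and rest.
- foot_tip (a point): Centre of the underside of the probe's foot (copper disc, 20 mm diameter, 6 mm thick, on a 14 mm stem). At probe (58, 0, -54) mm when not pressed; it slides up along probe +z when pressed. Axes as the probe's.
- probe_head (a point): Point of the probe at probe (58, 0, 0) mm: underside of the head, on the leg's axis.
- foot (a joint): How far the sprung foot is pressed in: 0 = free, 0.008 m = bottomed. Spring about 0.8 N at the start of travel and 4 N at the end.
- stand: Fixed stand holding the probe at the start: dark base 110 x 90 x 10 mm, aluminium post 70 x 40 mm, its top 66 mm above the table, four small lugs rising 8 mm above that beside the grip's ends. Origin at table height below the probe's origin, same +x. Head and leg hang free beyond the post; lift the probe straight up.
- level_block: Fixed white block, 120 x 100 mm, with a level steel top plate 45 mm above the table. Origin at the centre of its underside.
- level_point: First test point: a dark ring of 42 mm diameter with a small cross, on the middle of the level block's steel top. Origin at the cross on the surface, z is the surface's outward normal (up).
- wedge_block: Fixed white wedge, 120 mm (x) x 100 mm (y), 30 mm tall at its low (-x) edge and 114 mm at its high (+x) edge, with a steel plate on its sloping face. Origin at the centre of its underside.
- slope_point: Second test point: the same ring and cross in the middle of the wedge's sloping face, about 75 mm above the table. Origin at the cross on the surface; z is the face's outward normal, 35 degrees from vertical, leaning to the wedge's -x side; x points up the slope.
- case: Fixed open case 180 x 112 x 80 mm, aluminium sides, grey rest, dark lining. Origin at table height below the probe's place; +x is where the head goes; spans x -76..104, y +-56. Cutout 14 mm deep from z=80 to a ledge at z=66 that carries the grip: 34 mm wide, stop at x=-53; head well x 37..83, 50 wide, down to z=6. No walls beside the grip for x -32..37.
- rest_seat (a point): Where the probe's origin lies when it is fully home: case (0, 0, 66) mm. Axes as the case's.
- rest_head (a point): Where probe_head lies when it is fully home: case (58, 0, 66) mm.
- meter: Bystander: black hand-held meter lying flat, 150 x 66 x 26 mm, origin at the centre of its underside.
- dial: Bystander: black round digital dial thermometer lying flat, head 90 mm in diameter and 30 mm tall with a stem reaching 143 mm from its centre along its -x. Origin under the head's centre.
- carton: Bystander: plain cardboard box, 90 x 120 x 60 mm, origin at the centre of its underside.
Mind the look-alikes: they are no part of the job. What is shaped like the probe but green is not meant. What is shaped like the case but green is not meant.

How it is judged:
By the outcome, as a careful person would: the job done as asked, in the order asked, and still so for the second after the job is handed in, with the robot touching nothing.
It also fails if it takes over 61 s, if anything falls off the work surface, if the arm or the gripper's body presses on something with over 40 N, if the wrist force passes 120 N, or if a joint passes its speed limit or range.

## Working session

There is one attempt and no reset: what is moved stays moved. The work goes in short steps, Python scripts to look and compute and a shell command to move; the robot and the scene stay as the last step left them, time stands still between calls to the robot, and variables do not carry over. Pictures are saved under pics/ and viewed, and the job is handed in when it is done.

```bash
ls -la; mkdir -p pics; python3 - <<'E'
from station import readout, snapshot, get_calibration, manip
import cv2
print(readout.sense())
for n in ["scene","top","wrist"]:
    print(n,get_calibration(n))
for n in ["scene","top"]:
    cv2.imwrite(f"pics/{n}0.png",snapshot(n)[:,:,::-1])
E
```

```text
total 12
drwxr-xr-x  3 agent agent 4096 Dec  7 05:01 .
drwxr-xr-x 23 root  root  4096 Dec  7 05:01 ..
drwxr-xr-x  2 agent agent 4096 Dec  7 05:01 pics
{'t': 0.0, 'q': array([-1.35896100e+00,  2.76576045e-01,  1.50613856e+00, -2.65584118e-05,
        1.36069902e+00, -1.20993067e-01]), 'dq': array([-5.99244092e-04, -4.40767632e-04,  5.68306568e-05,  1.02057264e-03,
       -7.74139503e-04,  1.14142208e-03]), 'joint_efforts': array([ 2.72874495e-03, -4.16761601e+01, -2.45805717e+01,  1.96732763e-07,
        1.11033840e-02, -7.92314523e-06]), 'eef_pos': array([ 187.73434555, -542.90205234,  218.74837772]), 'eef_rot': array([ 0.57634434, -0.5754897 ,  0.41074882, -0.40978556]), 'wrist_force': array([-0.29214399, -0.14572567,  0.28698251]), 'wrist_torque': array([-0.01570089,  0.01807913,  0.06527466]), 'width': 85.5272381842526}
scene {'K': array([[528.67987542,   0.        , 313.87131156],
       [  0.        , 528.67987542, 238.72082947],
       [  0.        ,   0.        ,   1.        ]]), 'dist': array([-0.06714971,  0.        ,  0.        ,  0.        ,  0.        ]), 'T': array([[ 5.
[... 819 characters left out ...]
  1.67141401e+03],
       [ 0.00000000e+00,  0.00000000e+00,  0.00000000e+00,
         1.00000000e+00]])}
wrist {'K': array([[365.87378394,   0.        , 323.5756942 ],
       [  0.        , 365.87378394, 237.6302673 ],
       [  0.        ,   0.        ,   1.        ]]), 'dist': array([0.02015118, 0.        , 0.        , 0.        , 0.        ]), 'mount': array([[ 9.99998195e-01,  1.87756582e-03, -2.90478806e-04,
        -2.43041697e-01],
       [ 7.92104796e-04, -2.73046406e-01,  9.62000537e-01,
        -1.53813913e+02],
       [ 1.72690514e-03, -9.61999031e-01, -2.73047400e-01,
         6.90366703e+01],
       [ 0.00000000e+00,  0.00000000e+00,  0.00000000e+00,
         1.00000000e+00]])}
```

View pics/top0.png

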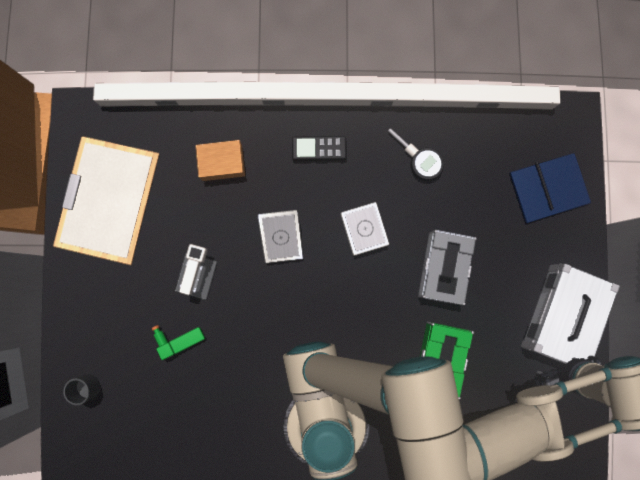

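View pics/scene0.png

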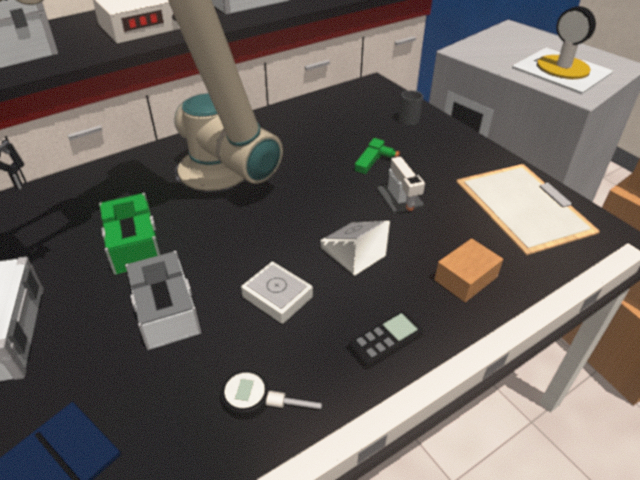

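```bash
python3 - <<'E'
import cv2,numpy as np
t=cv2.imread("pics/top0.png"); s=cv2.imread("pics/scene0.png")
def c(im,x,y,w,h,f): return cv2.resize(im[y:y+h,x:x+w],None,fx=f,fy=f,interpolation=cv2.INTER_CUBIC)
cv2.imwrite("pics/a.png",np.hstack([c(t,165,235,65,75,6),c(t,410,220,75,90,5)]) if 0 else c(t,165,235,70,70,8))
cv2.imwrite("pics/b.png",c(t,410,220,75,95,6))
cv2.imwrite("pics/c.png",c(t,250,195,145,75,5))
cv2.imwrite("pics/d.png",c(s,370,145,65,75,8))
cv2.imwrite("pics/e.png",c(s,230,210,170,120,4))
cv2.imwrite("pics/f.png",c(s,90,180,125,175,3))
E
```

```text
(no output)
```

View pics/a.png

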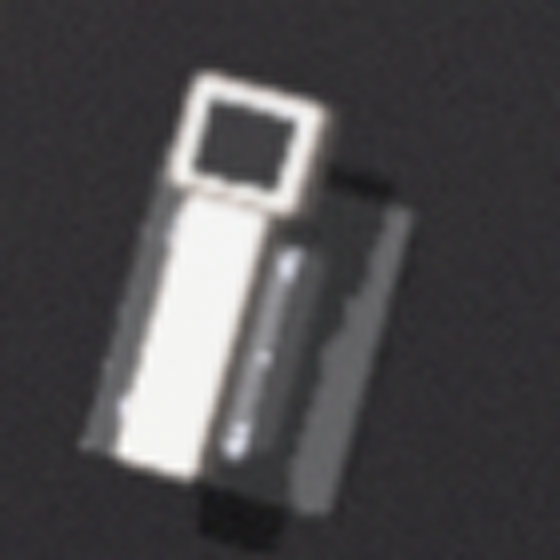

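View pics/b.png

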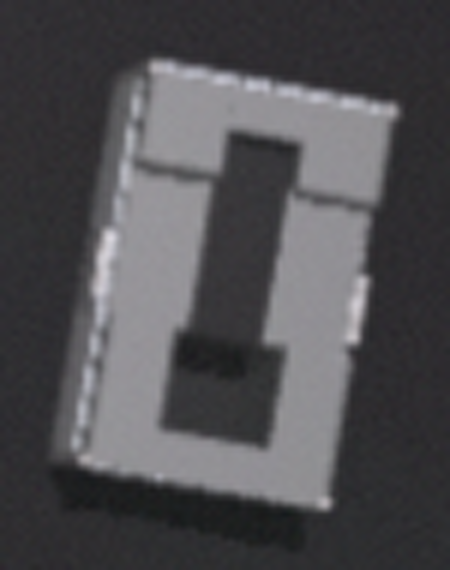

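View pics/c.png

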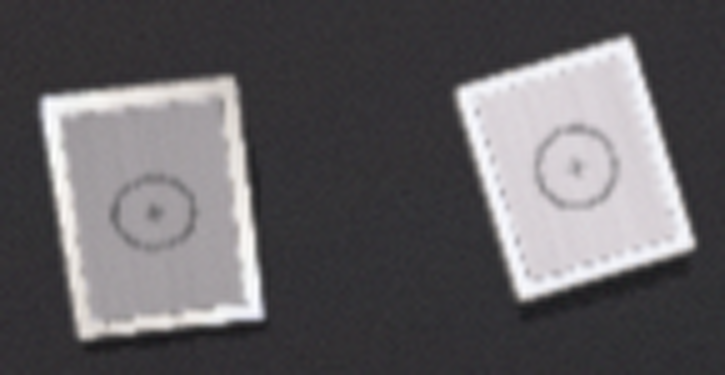

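View pics/d.png

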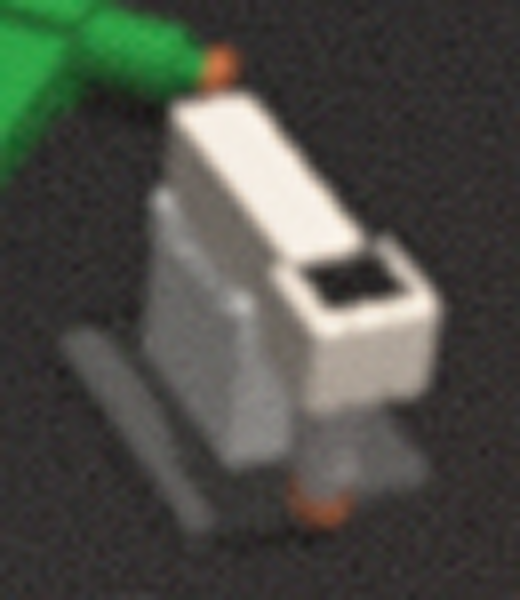

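View pics/e.png

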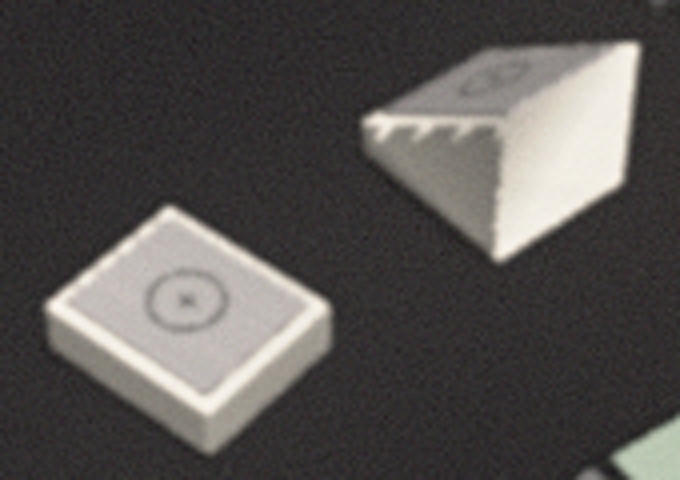

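View pics/f.png

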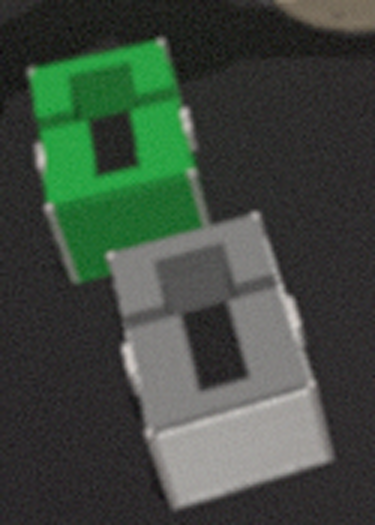

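```bash
cat > h.py <<'E'
import numpy as np, cv2
from scipy.optimize import least_squares
from scipy.spatial.transform import Rotation as Rn
from station import readout, snapshot, get_calibration, manip
def cam(n):
    c=get_calibration(n); K=c["K"];d=c["dist"]
    if n=="wrist":
        s=readout.sense(); T=np.eye(4); w,x,y,z=s["eef_rot"]
        T[:3,:3]=Rn.from_quat([x,y,z,w]).as_matrix(); T[:3,3]=s["eef_pos"]; T=T@c["mount"]
    else: T=c["T"]
    return K,d,T
def proj(C,P):
    K,d,T=C; Ti=np.linalg.inv(T)
    r,_=cv2.Rodrigues(Ti[:3,:3]); return cv2.projectPoints(np.asarray(P,float).reshape(-1,1,3),r,Ti[:3,3],K,d)[0].reshape(-1,2)
def unp(C,uv,z):
    K,d,T=C; n=cv2.undistortPoints(np.asarray(uv,float).reshape(-1,1,2),K,d).reshape(-1,2)
    D=np.c_[n,np.ones(len(n))]@T[:3,:3].T; o=T[:3,3]; return o+D*((np.asarray(z)-o[2])/D[:,2])[:,None]
def crop(pts,x,y,f): return [(x+(a+.5)/f-.5,y+(b+.5)/f-.5) for a,b in pts]
def fit(obs,x0):
    # obs: list of (C, model pts Nx3, uv Nx2); pose x,y,yaw (z=0)
    def res(p):
        c,s=np.cos(p[2]),np.sin(p[2]); R=np.array([[c,-s,0],[s,c,0],[0,0,1]])
        return np.concatenate([(proj(C,np.asarray(M,float)@R.T+[p[0],p[1],0])-np.array(u)).ravel() for C,M,u in obs])
    r=least_squares(res,x0); return r.x, np.abs(r.fun).reshape(-1,2).max(1).round(1), 
E
python3 - <<'E'
from h import *
t=cam("top"); s=cam("scene")
pm=[(78,22,102),(78,-22,102),(40,22,102),(40,-22,102),(-50,14,102),(-50,-14,102)]
pu=crop([(200,72),(330,103),(172,180),(297,215),(117,460),(197,482)],165,235,8)
print("probe",fit([(t,pm,pu)],[350,250,0]))
# scene d crop 8x (370,145)
pm2=[(-50,14,102),(-50,-14,102),(78,22,102),(78,-22,102)]
pu2=crop([(255,95),(172,103),(442,300),(320,335)],370,145,8)
print("probe s",fit([(s,pm2,pu2)],[350,250,0]))
cm=[(-76,-56,80),(-76,56,80),(104,56,80),(104,-56,80),(-53,-17,80),(-53,17,80),(83,-25,80),(83,25,80)]
cu=crop([(150,62),(397,105),(328,507),(80,462),(230,133),(300,143),(163,430),(270,447)],410,220,6)
print("case",fit([(t,cm,cu)],[330,-180,3.0]))
cm2=[(104,-56,80),(104,56,80),(-76,56,80),(-76,-56,80)]
cu2=crop([(258,212),(108,255),(148,432),(310,385)],90,180,3)
print("case s",fit([(s,cm2,cu2)],[330,-180,3.0]))
lm=[(60,50,45),(60,-50,45),(-60,-50,45),(-60,50,45),(0,0,45)]
lu=crop([(455,88),(628,35),(695,247),(520,300),(576,167)],250,195,5)
print("level",fit([(t,lm,lu)],[400,-40,0.3]))
lu2=crop([(330,308),(208,418),(45,308),(168,205),(187,300)],230,210,4)
print("level s",fit([(s,[lm[0],lm[1],lm[2],lm[3],lm[4]],lu2)],[400,-40,0.3]))
wm=[(60,50,114),(60,-50,114),(-60,-50,30),(-60,50,30),(0,0,72)]
wu=crop([(40,97),(235,77),(265,318),(80,338),(154,212)],250,195,5)
print("wedge",fit([(t,wm,wu)],[400,100,0.1]))
wu2=crop([(637,45),(503,122),(365,122),(490,48),(493,80)],230,210,4)
print("wedge s",fit([(s,wm,wu2)],[400,100,0.1]))
wl=[(60,50,0),(60,-50,0)]
E
```

```text
probe (array([ 4.09143210e+02,  3.54539584e+02, -2.58737526e-01]), array([0.3, 0.2, 0.4, 0.4, 0.3, 0.3]))
probe s (array([ 4.11017792e+02,  3.60108037e+02, -2.75157055e-01]), array([0.4, 0.3, 0.6, 0.6]))
case (array([ 446.25732603, -327.45713345,    2.96534106]), array([0.2, 0.2, 0.4, 0.4, 0.9, 0.5, 0.7, 0.4]))
case s (array([ 445.52681573, -324.57589691,    2.95419876]), array([0.2, 0.8, 1. , 1.3]))
level (array([ 5.37435656e+02, -1.03033027e+02,  3.00878429e-01]), array([0.3, 0.4, 0.3, 0.2, 0.2]))
level s (array([ 5.41656573e+02, -1.02508246e+02,  2.99016095e-01]), array([0.7, 0.4, 0.6, 0.2, 1.4]))
wedge (array([5.10715406e+02, 1.20957970e+02, 1.18944261e-01]), array([0.6, 0.2, 0.4, 0.2, 0.3]))
wedge s (array([5.11320248e+02, 1.24604432e+02, 9.19039892e-02]), array([0.2, 0.4, 0.9, 0.6, 0.7]))
```

```bash
cat >> h.py <<'E'
def st():
    s=readout.sense(); w,x,y,z=s["eef_rot"]; R=Rn.from_quat([x,y,z,w]).as_matrix(); return s,R
def go(target,yaw=None):
    """print offset (cm, tool axes) and roll(deg) to bring tool to world target / tool-x azimuth yaw(rad)"""
    s,R=st(); d=R.T@(np.asarray(target)-s["eef_pos"])
    a=np.arctan2(R[1,0],R[0,0]); print("pos",s["eef_pos"].round(1),"toolx az",a.round(4),"tool y",R[:,1].round(3),"t",s["t"],"w",s["width"].round(1),"F",s["wrist_force"].round(1))
    print("offset cm in present axes",(d/10).round(3))
    if yaw is not None:
        dy=(yaw-a+np.pi)%(2*np.pi)-np.pi
        R2=Rn.from_rotvec([0,0,dy]).as_matrix()@R
        print("roll deg (tool y is down => minus yaw)",np.degrees(-dy).round(2),"offset after roll",(R2.T@(np.asarray(target)-s["eef_pos"])/10).round(3))
E
python3 - <<'E'
from h import *
s,R=st(); print(R.round(3)); 
go([410,357,220],-0.265+np.pi/2); go([410,357,220],-0.265-np.pi/2)
go([740,60,320])
E
```

```text
[[ 0.327 -0.     0.945]
 [-0.945  0.002  0.327]
 [-0.002 -1.     0.   ]]Traceback (most recent call last):
  File "<stdin>", line 3, in <module>
  File "h.py", line 30, in go
    a=np.arctan2(R[1,0],R[0,0]); print("pos",s["eef_pos"].round(1),"toolx az",a.round(4),"tool y",R[:,1].round(3),"t",s["t"],"w",s["width"].round(1),"F",s["wrist_force"].round(1))
                                                                                                                                 ^^^^^^^^^^^^^^^^
AttributeError: 'float' object has no attribute 'round'
```

```bash
sed -i 's/"t",s\["t"\],"w",s\["width"\].round(1)/"t",s["t"],"w",round(float(s["width"]),1)/' h.py
python3 - <<'E'
from h import *
go([410,357,220],-0.265+np.pi/2)
go([700,83,340])
E
```

```text
pos [ 187.7 -543.   218.8] toolx az -1.238 tool y [-0.     0.002 -1.   ] t 0.1 w 85.4 F [-0.1 -0.3 -0.1]
offset cm in present axes [-7.7798e+01  2.0000e-02  5.0409e+01]
roll deg (tool y is down => minus yaw) -145.75 offset after roll [92.677 -0.27   2.119]
pos [ 187.7 -543.   218.8] toolx az -1.238 tool y [-0.     0.002 -1.   ] t 0.1 w 85.4 F [-0.1 -0.3 -0.1]
offset cm in present axes [-42.448 -12.035  68.869]
```

```bash
python3 -m creep '[{"offset":[-3,-1,5],"roll":0},{"offset":[-3,-1,5],"roll":0},{"offset":[-3,-1,5],"roll":0},{"offset":[-3,-1,5],"roll":0},{"offset":[-3,-1,5],"roll":0}]' 0
python3 -m creep '[{"offset":[-3,-1,5],"roll":0},{"offset":[-3,-1,5],"roll":0},{"offset":[-3,-1,5],"roll":0},{"offset":[-3,-1,5],"roll":0},{"offset":[-3,-1,4],"roll":0}]'
python3 - <<'E'
from h import *
go([700,83,340])
print(st()[0]['q'])
E
```

```text
t: 0.72
eef_pos: [375.9, -318.3, 269.6]
eef_rot: [0.576, -0.576, 0.41, -0.41]
wrist_force: [0.1, -0.8, -0.6]
width: 85.6
t: 1.35
eef_pos: [554.1, -98.0, 319.3]
eef_rot: [-0.576, 0.576, -0.41, 0.41]
wrist_force: [0.1, -1.3, -0.0]
width: 85.3
pos [554.1 -98.  319.3] toolx az -1.2372 tool y [-0.001  0.    -1.   ] t 1.35 w 85.3 F [ 0.1 -1.3 -0. ]
offset cm in present axes [-12.321  -2.073  19.715]
[-2.98640117e-01  2.19075354e-01  1.34109589e+00 -4.85363293e-05
  1.58198654e+00  9.38546095e-01]
```

```bash
python3 -m creep '[{"offset":[-3.5,-0.5,5],"roll":0},{"offset":[-3.5,-0.5,5],"roll":0},{"offset":[-3.5,-0.5,5],"roll":0},{"offset":[-1,0,6],"roll":0},{"offset":[1.3,0,6],"roll":0}]'
python3 -m creep '[{"offset":[1.3,0,6],"roll":0},{"offset":[1.3,0,6],"roll":0},{"offset":[1.3,0,6],"roll":0},{"offset":[1.3,0,6],"roll":0},{"offset":[0,0,0],"roll":0}]'
python3 - <<'E'
from h import *
go([700,83,340])
print(st()[0]['q'], st()[1].round(3))
E
```

```text
t: 1.98
eef_pos: [775.7, 88.0, 335.1]
eef_rot: [0.577, -0.576, 0.409, -0.409]
wrist_force: [1.9, 0.0, 1.2]
width: 85.5
t: 2.6
eef_pos: [928.2, 103.9, 279.2]
eef_rot: [0.595, -0.556, 0.388, -0.432]
wrist_force: [-0.0, 0.1, -0.3]
width: 85.3
pos [928.2 103.9 279.2] toolx az -1.2387 tool y [ 0.083  0.01  -0.997] t 2.6 w 85.3 F [-0.   0.1 -0.3]
offset cm in present axes [ -5.356  -7.961 -21.675]
[0.03432373 0.90172389 0.224131   0.00730305 1.93284837 1.27514706] [[ 0.326  0.083  0.942]
 [-0.945  0.01   0.326]
 [ 0.018 -0.997  0.081]]
```

```bash
python3 -m creep '[{"offset":[1.3,-2,5.5],"roll":0},{"offset":[1.3,-3,5],"roll":0},{"offset":[1.3,-3,5],"roll":0},{"offset":[1.3,-3,5],"roll":0},{"offset":[0,0,0],"roll":0}]'
python3 - <<'E'
from h import *
go([700,83,340])
print(st()[0]['q'], st()[1].round(3))
E
```

```text
t: 3.22
eef_pos: [967.9, 102.8, 334.3]
eef_rot: [0.632, -0.51, 0.338, -0.475]
wrist_force: [0.0, -0.1, 0.4]
width: 84.8
pos [967.9 102.8 334.3] toolx az -1.2456 tool y [ 0.256  0.028 -0.966] t 3.225 w 84.8 F [ 0.  -0.1  0.4]
offset cm in present axes [ -6.637  -7.455 -24.944]
[0.0264193  0.85405103 0.22054176 0.02139511 1.80768888 1.27237884] [[ 0.319  0.256  0.913]
 [-0.946  0.028  0.323]
 [ 0.057 -0.966  0.251]]
```

```bash
python3 - <<'E'
from h import *
go([250,30,300])
E
```

```text
pos [967.9 102.8 334.3] toolx az -1.2456 tool y [ 0.256  0.028 -0.966] t 3.225 w 84.8 F [ 0.  -0.1  0.4]
offset cm in present axes [-16.208 -15.241 -68.726]
```

```bash
python3 -m creep '[{"offset":[-1.4,-1.3,-5.8],"roll":0},{"offset":[-1.4,-1.3,-5.8],"roll":0},{"offset":[-1.4,-1.3,-5.8],"roll":0},{"offset":[-1.4,-1.3,-5.8],"roll":0},{"offset":[-1.4,-1.3,-5.8],"roll":0}]'
python3 -m creep '[{"offset":[-1.4,-1.3,-5.8],"roll":0},{"offset":[-1.4,-1.3,-5.8],"roll":0},{"offset":[-1.4,-1.3,-5.8],"roll":0},{"offset":[-1.4,-1.3,-5.8],"roll":0},{"offset":[-1.4,-1.3,-5.8],"roll":0}]'
python3 - <<'E'
from h import *
go([225,30,300])
print(st()[0]['q'], st()[1].round(3))
E
```

```text
t: 3.85
eef_pos: [682.0, 75.3, 320.6]
eef_rot: [0.631, -0.511, 0.34, -0.474]
wrist_force: [-0.1, -0.4, 0.4]
width: 84.9
t: 4.47
eef_pos: [378.6, 46.1, 307.9]
eef_rot: [0.631, -0.511, 0.339, -0.474]
wrist_force: [1.1, -0.7, 0.6]
width: 85.2
pos [378.6  46.1 307.9] toolx az -1.2445 tool y [ 0.252  0.027 -0.967] t 4.475 w 85.2 F [ 1.1 -0.7  0.6]
offset cm in present axes [ -3.437  -3.141 -14.744]
[-0.11952468 -0.22498898  1.83949528  0.0597519   1.27791241  1.10778727] [[ 0.32   0.252  0.913]
 [-0.946  0.027  0.324]
 [ 0.057 -0.967  0.247]]
```

```bash
python3 -m creep '[{"offset":[-1.4,-1.3,-5.8],"roll":0},{"offset":[-1.4,-1.3,-5.8],"roll":0},{"offset":[-1.4,-1.3,-5.8],"roll":0},{"offset":[-1.4,-1.3,-5.8],"roll":0},{"offset":[-1.4,-1.3,-5.8],"roll":0}]'
python3 - <<'E'
from h import *
go([225,30,300])
print(st()[0]['q'], st()[1].round(3))
E
```

```text
t: 5.1
eef_pos: [166.6, 7.7, 300.1]
eef_rot: [0.622, -0.52, 0.349, -0.47]
wrist_force: [-0.2, -0.8, -0.7]
width: 85.1
pos [166.6   7.7 300.1] toolx az -1.2496 tool y [ 0.221  0.018 -0.975] t 5.1 w 85.1 F [-0.2 -0.8 -0.7]
offset cm in present axes [-0.274  1.333  6.097]
[-0.96605823 -0.64367613  2.00983472  0.19354404  1.66046727  0.30619925] [[ 0.315  0.221  0.923]
 [-0.947  0.018  0.319]
 [ 0.054 -0.975  0.215]]
```

```bash
cat > kin.py <<'E'
import numpy as np
from scipy.optimize import least_squares
from scipy.spatial.transform import Rotation as Rn
def rz(a): c,s=np.cos(a),np.sin(a); return np.array([[c,-s,0],[s,c,0],[0,0,1.]])
def ry(a): c,s=np.cos(a),np.sin(a); return np.array([[c,0,s],[0,1.,0],[-s,0,c]])
def fk(p,q):
    a1,d,z0,L1,ax,L2,Lt=p
    A=rz(q[0]); B=A@ry(q[1]); C=B@ry(q[2]); D=C@rz(q[3]); E=D@ry(q[4]); F=E@rz(q[5])
    pos=A@[a1,d,z0]+B@[0,0,L1]+C@[ax,0,L2]+E@[0,0,Lt]
    return pos,F
D=[([-1.359,.2766,1.5061,0,1.3607,-.121],[187.7,-542.9,218.8]),
([-.29864,.219075,1.341096,0,1.581987,.938546],[554.1,-98,319.3]),
([0.03432373,0.90172389,0.224131,0.00730305,1.93284837,1.27514706],[928.2,103.9,279.2]),
([0.0264193,0.85405103,0.22054176,0.02139511,1.80768888,1.27237884],[967.9,102.8,334.3]),
([-0.11952468,-0.22498898,1.83949528,0.0597519,1.27791241,1.10778727],[378.6,46.1,307.9]),
([-0.96605823,-0.64367613,2.00983472,0.19354404,1.66046727,0.30619925],[166.6,7.7,300.1])]
f=lambda p:np.concatenate([fk(p,q)[0]-x for q,x in D])
r=least_squares(f,[0,70,300,400,0,400,250])
P=r.x
if __name__=="__main__":
    print(P.round(1),f(P).reshape(-1,3).round(1))
    for q,x in D: print(fk(P,q)[1].round(2).tolist())
E
python3 kin.py
```

```text
[ -0.   69.4 136.8 629.7  60.4 421.1 376.2] [[ 0. -0. -0.]
 [-0.  0.  0.]
 [-0. -0.  0.]
 [ 0.  0. -0.]
 [-0. -0.  0.]
 [ 0. -0. -0.]]
[[-0.33, 0.95, -0.0], [0.95, 0.33, 0.0], [0.0, 0.0, -1.0]]
[[-0.33, 0.94, -0.0], [0.94, 0.33, 0.0], [0.0, -0.0, -1.0]]
[[-0.33, 0.94, 0.08], [0.95, 0.33, 0.01], [-0.02, 0.08, -1.0]]
[[-0.32, 0.91, 0.26], [0.95, 0.32, 0.03], [-0.06, 0.25, -0.97]]
[[-0.32, 0.91, 0.25], [0.95, 0.32, 0.03], [-0.06, 0.25, -0.97]]
[[-0.32, 0.92, 0.22], [0.95, 0.32, 0.02], [-0.05, 0.21, -0.98]]
```

```bash
cat > sim.py <<'E'
from kin import *
lo=np.array([-2.89,-.75,.22,-1.18,.11,-2.7]);hi=np.array([2.89,2.08,2.7,4.32,2.71,2.7])
def tool(q):
    p,F=fk(P,q); return p,np.c_[-F[:,0],F[:,2],F[:,1]]
def ik(q0,p,R,w):
    def f(q):
        a,B=tool(q); return np.r_[a-p,w*Rn.from_matrix(B.T@R).as_rotvec()]
    return least_squares(f,np.clip(q0,lo+1e-6,hi-1e-6),bounds=(lo,hi)).x
def run(q,rows,w,keep=False,vmax=np.array([2.57,2.57,3.14,3.14,3.14,3.14])*.7*.125):
    p,R=tool(q)
    for r in rows:
        off=np.array(r[:3])*10; roll=np.radians(r[3] if len(r)>3 else 0)
        p=p+R@off; R=R@Rn.from_rotvec([0,roll,0]).as_matrix()
        qs=ik(q,p,R,w)
        d=qs-q; d=d/max(1,np.max(np.abs(d)/vmax)); q=q+d
        if not keep: p,R=tool(q)
    return q
E
python3 - <<'E'
from sim import *
s=ik(np.array([0.03,.6,.7,0,1.8,1.27]),np.array([775.7,88,335.1]),Rn.from_quat([-.576,.409,-.409,.577]).as_matrix(),300)
print(s.round(3))
for keep in (0,1):
  for w in (50,150,300,600,1500):
    q=run(s,[(1.3,0,6)]*4+[(0,0,0)],w,keep); p,R=tool(q); print(keep,w,p.round(0),R[:,1].round(3),q.round(2))
    q=run(np.array(D[2][0]),[(1.3,-2,5.5)]+[(1.3,-3,5)]*3+[(0,0,0)],w,keep); p,R=tool(q); print("   2",p.round(0),R[:,1].round(3),q.round(2))
    q=run(np.array(D[4][0]),[(-1.4,-1.3,-5.8)]*5,w,keep); p,R=tool(q); print("   3",p.round(0),R[:,1].round(3),q.round(2))
E
```

```text
[2.300e-02 6.000e-01 7.000e-01 1.000e-03 1.841e+00 1.258e+00]
0 50 [1012.  117.  354.] [ 0.381  0.045 -0.923] [0.04 0.85 0.22 0.03 1.68 1.28]
   2 [1086.  116.  444.] [ 0.633  0.07  -0.771] [0.02 0.81 0.22 0.06 1.42 1.27]
   3 [156.   1. 301.] [ 0.193 -0.002 -0.981] [-0.96 -0.64  2.    0.16  1.67  0.3 ]
0 150 [997. 116. 341.] [ 0.331  0.039 -0.943] [0.04 0.86 0.22 0.03 1.73 1.28]
   2 [1067.  114.  424.] [ 0.578  0.064 -0.814] [0.02 0.82 0.22 0.05 1.49 1.27]
   3 [157.   2. 301.] [ 0.197  0.001 -0.98 ] [-0.96 -0.64  2.    0.16  1.67  0.3 ]
0 300 [966. 112. 315.] [ 0.225  0.027 -0.974] [0.04 0.87 0.22 0.02 1.82 1.28]
   2 [1026.  109.  382.] [ 0.447  0.049 -0.893] [0.02 0.83 0.22 0.04 1.63 1.27]
   3 [160.   4. 300.] [ 0.205  0.007 -0.979] [-0.96 -0.64  2.01  0.17  1.67  0.3 ]
0 600 [929. 108. 287.] [ 0.095  0.012 -0.995] [0.04 0.9  0.22 0.01 1.93 1.28]
   2 [970. 103. 328.] [ 0.251  0.028 -0.968] [0.03 0.86 0.22 0.02 1.81 1.27]
   3 [164.   8. 300.] [ 0.216  0.015 -0.976] [-0.96 -0.65  2.01  0.19  1.66  0.31]
0 1500 [908. 105. 272.] [ 0.019  0.003 -1.   ] [0.04 0.91 0.22 0.   1.99 1.
[... 668 characters left out ...]
306.] [ 0.224  0.027 -0.974] [0.04 0.88 0.22 0.02 1.81 1.28]
   2 [1049.  112.  356.] [ 0.458  0.05  -0.888] [0.03 0.86 0.22 0.04 1.58 1.27]
   3 [154.  41. 296.] [ 0.191  0.021 -0.981] [-0.51 -0.63  2.01  0.11  1.6   0.73]
1 600 [931. 108. 284.] [ 0.097  0.012 -0.995] [0.04 0.9  0.22 0.01 1.92 1.28]
   2 [980. 105. 315.] [ 0.255  0.028 -0.967] [0.03 0.88 0.22 0.02 1.79 1.27]
   3 [156.  45. 297.] [ 0.196  0.031 -0.98 ] [-0.51 -0.63  2.01  0.12  1.6   0.74]
1 1500 [908. 105. 272.] [ 0.02   0.003 -1.   ] [0.04 0.91 0.22 0.   1.99 1.27]
   2 [936. 100. 292.] [ 0.117  0.013 -0.993] [0.03 0.89 0.22 0.01 1.91 1.27]
   3 [157.  47. 297.] [ 0.199  0.038 -0.979] [-0.51 -0.63  2.01  0.13  1.6   0.74]
```

```bash
cat > scan.py <<'E'
from sim import *
import sys
W=630
az=0.11
def pose(r,z,tilt,yawx):
    # tool y tilted outward by tilt at azimuth az; tool x az = yawx before tilt
    R0=np.c_[[np.cos(yawx),np.sin(yawx),0],[0,0,-1],np.cross([np.cos(yawx),np.sin(yawx),0],[0,0,-1])]
    Rt=Rn.from_rotvec(-tilt*np.array([-np.sin(az),np.cos(az),0])).as_matrix()@R0
    return np.array([r*np.cos(az),r*np.sin(az),z]),Rt
def tl(R): 
    v=R[:,1]; return np.degrees([np.arctan2(v[0]*np.cos(az)+v[1]*np.sin(az),-v[2]),np.arctan2(-v[0]*np.sin(az)+v[1]*np.cos(az),-v[2])]).round(1)
if __name__=="__main__":
  out=[]
  for r in (200,300,400,500,650,800):
    for z in (150,250,400,550,700,850):
      p,R=pose(r,z,np.radians(25),az+np.pi/2)
      q=ik(np.array([.1,.2,1.5,0,1.3,-1.5]),p,R,W); p1,R1=tool(q)
      if np.linalg.norm(p1-p)>5 or abs(tl(R1)[0]-25)>1: continue
      for a in range(0,360,30):
        qq=q
        dw=np.array([np.cos(np.radians(a))*np.cos(az),np.cos(np.radians(a))*np.sin(az),np.sin(np.radians(a))])*6
        for k in range(12):
          _,Rk=tool(qq); qq=run(qq,[tuple(Rk.T@dw)],W)
        pp,RR=tool(qq); out.append((tl(RR)[0],tl(RR)[1],r,z,a,pp.round(0).tolist(),qq.round(2).tolist()))
  out.sort(key=lambda o:o[0])
  for o in out[:25]: print(o)
E
python3 scan.py
```

```text
(np.float64(3.7), np.float64(4.2), 300, 150, 270, [419.0, 50.0, -180.0], [-0.12, 0.7, 2.33, 0.9, 0.11, -2.7])
(np.float64(3.9), np.float64(4.2), 650, 150, 240, [460.0, 46.0, -215.0], [-0.12, 0.78, 2.24, 0.9, 0.11, -2.7])
(np.float64(5.2), np.float64(4.3), 400, 150, 270, [537.0, 69.0, -286.0], [-0.06, 0.93, 2.07, 0.96, 0.11, -2.7])
(np.float64(5.5), np.float64(2.7), 500, 150, 240, [260.0, 36.0, -70.0], [-0.25, 0.34, 2.65, 0.78, 0.11, -2.7])
(np.float64(6.7), np.float64(-0.9), 400, 150, 240, [212.0, 75.0, -45.0], [0.04, 0.21, 2.7, -0.06, 0.11, -1.58])
(np.float64(6.8), np.float64(3.3), 300, 250, 270, [387.0, 45.0, -123.0], [-0.15, 0.55, 2.43, 0.89, 0.11, -2.7])
(np.float64(7.2), np.float64(4.0), 500, 150, 270, [625.0, 62.0, -381.0], [-0.07, 1.11, 1.86, 0.96, 0.11, -2.7])
(np.float64(7.6), np.float64(3.8), 400, 250, 270, [512.0, 62.0, -214.0], [-0.08, 0.78, 2.18, 0.94, 0.11, -2.7])
(np.float64(7.8), np.float64(3.8), 800, 150, 240, [590.0, 58.0, -306.0], [-0.08, 0.97, 1.98, 0.94, 0.11, -2.7])
(np.float64(7.9), np.float64(-0.1), 300, 150, 210, [-41.0, 8.0, 13.0], [0.82, -0.75, 2.7, -0.1, 
[... 1005 characters left out ...]
9, 2.7, 0.82, 0.11, -2.7])
(np.float64(11.3), np.float64(3.2), 800, 250, 240, [561.0, 62.0, -207.0], [-0.07, 0.78, 2.12, 0.95, 0.11, -2.7])
(np.float64(11.6), np.float64(0.1), 300, 250, 210, [-17.0, 18.0, 17.0], [0.75, -0.75, 2.7, -0.14, 1.03, -0.83])
(np.float64(11.6), np.float64(0.6), 300, 400, 180, [4.0, 46.0, 397.0], [0.63, -0.75, 1.77, -0.1, 1.93, -1.07])
(np.float64(11.9), np.float64(-0.8), 400, 550, 180, [89.0, 72.0, 540.0], [-0.16, -0.58, 1.4, 0.05, 2.13, -1.78])
(np.float64(12.1), np.float64(0.7), 400, 250, 180, [37.0, 69.0, 234.0], [0.63, -0.74, 2.17, -0.09, 1.53, -1.03])
(np.float64(12.2), np.float64(0.2), 300, 400, 210, [32.0, 62.0, 217.0], [0.71, -0.74, 2.21, -0.12, 1.5, -0.93])
```

```bash
cat > scan2.py <<'E'
from scan import *
def push(q,phi,a,n,step=6,stop=None):
    dw=np.array([np.cos(a)*np.cos(phi),np.cos(a)*np.sin(phi),np.sin(a)])*step
    tr=[]
    for k in range(n):
        _,Rk=tool(q); q=run(q,[tuple(Rk.T@dw)],W); p,R=tool(q); tr.append((p.round(0).tolist(),tl(R).tolist(),q.round(2).tolist()))
        if stop is not None and tl(R)[0]<=stop: break
    return q,tr
if __name__=="__main__":
  for tilt0,yaw in ((13,-1.25),(35,az+np.pi/2)):
   for phi in (az,az-.3,az-.15,az+.15,az+.3):
    for z in (300,400,500,600):
     for a in (150,180,210):
      p,R=pose(350,z,np.radians(tilt0),yaw)
      q=ik(np.array([-.1,-.2,1.5,0.,1.3,1.1 if yaw<0 else -1.5]),p,R,W); p1,R1=tool(q)
      q2,tr=push(q,phi,np.radians(a),16,stop=0)
      print(tilt0,round(phi,2),z,a,len(tr),tr[-1])
E
python3 scan2.py > s2.txt; wc -l s2.txt; python3 - <<'E'
L=open('s2.txt').read().splitlines()
import re
for t in ('13 ','35 '):
    l=[x for x in L if x.startswith(t)]
    l.sort(key=lambda x: eval(x[x.index('('):])[1][0]+abs(eval(x[x.index('('):])[1][1]))
    print('\n'.join(l[:14]))
E
```

```text
120 s2.txt
13 -0.19 600 180 16 ([-72.0, 190.0, 608.0], [-0.4, 1.4], [1.56, -0.27, 1.1, 0.01, 2.29, 2.7])
13 -0.19 500 180 15 ([-72.0, 171.0, 501.0], [-1.1, 2.1], [1.53, -0.39, 1.44, 0.03, 2.06, 2.7])
13 -0.19 600 210 16 ([-73.0, 160.0, 227.0], [-1.3, 2.6], [1.52, -0.45, 2.12, 0.03, 1.43, 2.7])
13 -0.19 300 180 14 ([-73.0, 155.0, 299.0], [-1.4, 2.7], [1.52, -0.48, 1.96, 0.03, 1.62, 2.7])
13 -0.19 400 180 14 ([-67.0, 158.0, 400.0], [-0.5, 2.3], [1.52, -0.46, 1.71, 0.02, 1.85, 2.7])
13 -0.19 400 210 15 ([-70.0, 146.0, 51.0], [-0.9, 2.9], [1.52, -0.25, 2.53, 0.03, 0.81, 2.7])
13 -0.04 300 210 16 ([-101.0, 31.0, 10.0], [-1.1, 3.4], [0.75, -0.75, 2.7, 0.06, 1.17, 1.99])
13 -0.19 500 210 15 ([-63.0, 149.0, 155.0], [0.0, 2.5], [1.5, -0.42, 2.29, 0.01, 1.23, 2.7])
13 -0.04 400 180 14 ([-151.0, 36.0, 516.0], [-1.3, 3.9], [0.44, -0.75, 1.42, 0.12, 2.47, 1.77])
13 -0.19 300 210 14 ([-63.0, 138.0, -11.0], [-0.1, 2.7], [1.5, -0.04, 2.7, 0.02, 0.44, 2.7])
13 -0.19 300 150 16 ([-58.0, 174.0, 681.0], [2.9, 0.7], [1.61, -0.2, 0.84, -0.08, 2.49, 2.7])
13 -0.04 300 180 14 ([-76.0, 37.0, 303.0], [-0.4, 4
[... 866 characters left out ...]
-0.61, 1.49, -0.01, 2.12, -2.21])
35 0.26 300 210 16 ([-24.0, -23.0, 15.0], [10.0, -2.0], [1.05, -0.75, 2.7, -0.18, 1.12, -0.49])
35 0.11 400 180 16 ([-18.0, 21.0, 400.0], [9.9, 2.5], [1.07, -0.75, 1.76, -0.13, 1.99, -0.63])
35 0.26 400 180 16 ([-6.0, 5.0, 398.0], [11.3, -1.1], [1.0, -0.75, 1.77, -0.18, 2.01, -0.71])
35 -0.04 300 180 16 ([-29.0, 49.0, 269.0], [6.9, 6.2], [1.43, -0.75, 2.08, -0.09, 1.68, -0.26])
35 0.41 400 180 16 ([105.0, -80.0, 410.0], [2.6, -10.6], [-1.17, -0.61, 1.74, -0.01, 1.83, -2.7])
35 0.11 500 180 16 ([-91.0, 24.0, 561.0], [12.9, 0.9], [0.36, -0.75, 1.29, -0.06, 2.38, -1.32])
35 0.26 400 210 16 ([9.0, 2.0, 75.0], [13.2, -0.8], [1.15, -0.75, 2.55, -0.22, 1.24, -0.4])
```

```bash
cat > scan3.py <<'E'
from scan2 import *
for z in (400,500,600):
  for a in (165,180,195):
    p,R=pose(0,z,np.radians(35),az+np.pi/2)
    p=rz(az)@[250,69.4,z]
    q=ik(np.array([.11,-.4,1.6,0.,1.3,-1.5]),p,R,W); p1,R1=tool(q)
    if np.linalg.norm(p1-p)>5: continue
    q2,tr=push(q,az,np.radians(a),30,stop=0)
    print(z,a,len(tr),tr[::6],tr[-1])
E
python3 scan3.py
```

```text
400 165 30 [([212.0, 100.0, 400.0], [33.5, 0.2], [0.34, -0.66, 1.9, -0.12, 1.33, -1.36]), ([71.0, 111.0, 398.0], [23.8, 1.2], [1.68, -0.54, 1.82, -0.43, 1.82, -0.16]), ([-213.0, 88.0, 472.0], [22.7, 1.1], [2.77, -0.11, 1.4, -0.24, 2.18, 0.94]), ([-534.0, 106.0, 564.0], [21.7, -1.8], [2.89, 0.54, 0.3, -0.22, 2.66, 1.0]), ([-671.0, 112.0, 469.0], [13.8, -3.6], [2.89, 0.69, 0.22, -0.04, 2.48, 1.15])] ([-774.0, 109.0, 404.0], [4.9, -4.7], [2.89, 0.76, 0.22, 0.06, 2.27, 1.23])
400 180 30 [([212.0, 100.0, 394.0], [33.3, 0.3], [0.34, -0.66, 1.91, -0.12, 1.32, -1.36]), ([66.0, 113.0, 364.0], [23.1, 1.4], [1.68, -0.55, 1.89, -0.41, 1.76, -0.11]), ([-226.0, 90.0, 362.0], [21.8, 1.3], [2.77, -0.09, 1.64, -0.2, 1.92, 1.02]), ([-569.0, 111.0, 362.0], [20.7, -2.1], [2.89, 0.46, 0.93, -0.11, 2.1, 1.15]), ([-792.0, 134.0, 293.0], [14.5, -5.2], [2.89, 0.9, 0.22, -0.01, 2.29, 1.19])] ([-895.0, 131.0, 201.0], [4.7, -6.1], [2.89, 0.99, 0.22, 0.08, 2.04, 1.24])
400 195 18 [([184.0, 88.0, 385.0], [35.0, 0.1], [0.23, -0.75, 1.95, -0.07, 1.33, -1.45]), ([85.0, 39.0, 315.0], [24.9, 3.6], [1.46, -0.75, 2.04, 
[... 2174 characters left out ...]
7.0, 5.0, 728.0], [38.6, 7.1], [0.26, -0.75, 0.5, -0.0, 2.71, -1.44]), ([-271.0, 18.0, 749.0], [44.5, 14.1], [0.28, -0.75, 0.39, 0.14, 2.71, -1.3])] ([-311.0, 49.0, 765.0], [49.8, 24.8], [0.27, -0.75, 0.26, 0.4, 2.71, -1.06])
600 195 30 [([183.0, 90.0, 584.0], [35.0, 0.0], [0.11, -0.63, 1.44, 0.0, 1.72, -1.57]), ([-45.0, 34.0, 617.0], [26.2, 1.8], [0.31, -0.75, 1.18, -0.08, 2.25, -1.44]), ([-218.0, 6.0, 667.0], [21.9, 3.0], [0.27, -0.75, 0.8, -0.03, 2.71, -1.45]), ([-224.0, 8.0, 668.0], [21.4, 7.4], [0.34, -0.75, 0.79, 0.08, 2.71, -1.29]), ([-249.0, 27.0, 675.0], [19.9, 14.8], [0.4, -0.75, 0.76, 0.34, 2.71, -1.0])] ([-317.0, 56.0, 693.0], [17.1, 24.5], [0.42, -0.75, 0.66, 0.79, 2.71, -0.54])
```

```bash
cat > plan.py <<'E'
from sim import *
from multiprocessing import Pool
W=630
def ev(q,calls):
    pts=[];
    for c in calls:
        for r in c: q=run(q,[r],W); pts.append(tool(q)[0])
    return q,np.array(pts)
def tiltvec(R): return np.degrees(R[:2,1])   # small angle-ish (sin)
def desc(q):
    p,R=tool(q); return f"p {p.round(0)} y {R[:,1].round(3)} tilt {np.degrees(np.arccos(-R[2,1])):.2f} toolx az {np.degrees(np.arctan2(R[1,0],R[0,0])):.1f} q {q.round(2)}"
def _w(a):
    q,calls,goal,zmin=a
    qq,pts=ev(q,calls); p,R=tool(qq)
    c=np.linalg.norm(R[:,1]-goal)*57.3
    r=np.hypot(pts[:,0],pts[:,1]); c+=np.sum(np.clip(zmin-pts[:,2],0,None)*(r<260))*.2 + np.sum(np.clip(150-pts[:,2],0,None))
    return c
def search(q,ncalls,goal,zmin=430,iters=6,pop=96,seed=0,center=None):
    rng=np.random.default_rng(seed); goal=np.array(goal,float); goal/=np.linalg.norm(goal)
    mu=np.zeros((ncalls,3)) if center is None else np.array(center,float).reshape(ncalls,3); sd=np.full((ncalls,3),5. if center is None else 2.); best=None
    with Pool() as P_:
        for it in range(iters):
            X=mu+sd*rng.normal(size=(pop,ncalls,3))
            n=np.linalg.norm(X,axis=2,keepdims=True); X=np.where(n>6.2,X*6.2/n,X).round(1)
            if best is not None: X[0]=best[1]
            cs=P_.map(_w,[(q,[[tuple(x)]*5 for x in xx],goal,zmin) for xx in X],chunksize=4)
            o=np.argsort(cs); 
            if best is None or cs[o[0]]<best[0]: best=(cs[o[0]],X[o[0]])
            e=X[o[:12]]; mu=e.mean(0); sd=e.std(0)+.15
    return best
E
cat > p1.py <<'E'
from plan import *
from station import readout
q=readout.sense()['q']; print(desc(q))
import time; t=time.time()
for n in (2,3):
    b=search(q,n,[0,0,-1]); print(n,b[0],b[1].tolist(),time.time()-t)
    qq=q
    for x in b[1]:
        qq=run(qq,[tuple(x)]*5,W); print("  ",desc(qq))
E
nproc; timeout 500 python3 p1.py
```

```text
4
p [167.   8. 300.] y [ 0.221  0.018 -0.975] tilt 12.79 toolx az -71.6 q [-0.97 -0.64  2.01  0.19  1.66  0.31]
2 21.85209593881651 [[1.4, -6.0, 1.0], [-3.7, 0.1, -4.3]] 56.18163013458252
   p [169. -48. 607.] y [ 0.221  0.018 -0.975] tilt 12.79 toolx az -71.6 q [-1.32 -0.43  1.19  0.3   2.32  0.14]
   p [ 66. -68. 590.] y [ 0.117  0.01  -0.993] tilt 6.73 toolx az -70.8 q [-2.44 -0.49  1.23  0.11  2.5  -1.12]
3 19.965542826306848 [[0.9, -5.9, 1.7], [-2.6, -2.8, -4.9], [-2.5, 1.1, -5.6]] 136.2933385372162
   p [194. -13. 608.] y [ 0.221  0.018 -0.975] tilt 12.79 toolx az -71.6 q [-0.84 -0.4   1.18  0.22  2.22  0.55]
   p [ 97. -53. 623.] y [ 0.117  0.    -0.993] tilt 6.70 toolx az -71.1 q [-1.96 -0.46  1.12  0.19  2.52 -0.57]
   p [-74. -89. 574.] y [ 0.083  0.026 -0.996] tilt 5.00 toolx az -71.0 q [-2.89 -0.38  1.24 -0.01  2.36 -1.66]
```

```bash
cat > p2.py <<'E'
from plan import *
from station import readout
q=readout.sense()['q']; p,R=tool(q)
g=rz(.09)@[190,69.4,460]; d=R.T@(g-p)/10; print("move",d.round(2),np.linalg.norm(d))
q=run(q,[tuple((d/5).round(1))]*5,W); print(desc(q))
for a in (175,185,195,205):
    qq=q; print(a)
    for k in range(14):
        _,R=tool(qq); dw=6*np.array([np.cos(np.radians(a))*np.cos(.09),np.cos(np.radians(a))*np.sin(.09),np.sin(np.radians(a))])
        qq=run(qq,[tuple(R.T@dw)],W)
        if k%3==2: print("  ",k,desc(qq))
E
python3 p2.py
```

```text
move [ -6.06 -15.1    7.45] 17.89176724783039
p [183.  82. 452.] y [ 0.219  0.017 -0.975] tilt 12.71 toolx az -71.6 q [ 0.06 -0.5   1.62  0.    1.8   1.3 ]
175
   2 p [ 12.  69. 467.] y [ 0.219  0.016 -0.976] tilt 12.68 toolx az -71.6 q [ 0.09 -0.74  1.59 -0.    2.06  1.33]
   5 p [-99.  35. 538.] y [ 0.148  0.032 -0.988] tilt 8.72 toolx az -71.2 q [ 0.31 -0.75  1.35 -0.02  2.39  1.54]
   8 p [-210.   16.  605.] y [ 0.108  0.042 -0.993] tilt 6.64 toolx az -71.0 q [ 0.28 -0.75  1.07  0.03  2.71  1.54]
   11 p [-220.    7.  610.] y [ 0.093  0.108 -0.99 ] tilt 8.22 toolx az -70.5 q [ 0.4  -0.75  1.05  0.15  2.71  1.78]
185
   2 p [ 14.  67. 439.] y [ 0.216  0.018 -0.976] tilt 12.55 toolx az -71.5 q [ 0.14 -0.75  1.67 -0.01  2.01  1.38]
   5 p [-61.  29. 470.] y [ 0.122  0.041 -0.992] tilt 7.40 toolx az -71.0 q [ 0.58 -0.75  1.56 -0.04  2.2   1.79]
   8 p [-142.   11.  530.] y [ 0.027  0.039 -0.999] tilt 2.73 toolx az -70.9 q [ 0.5  -0.75  1.37  0.04  2.48  1.76]
   11 p [-221.   -2.  579.] y [-0.033  0.057 -0.998] tilt 3.77 toolx az -70.9 q [ 0.45 -0.75  1.18  0.16  2.71  1.83]
195
   2
[... 218 characters left out ...]
 2.15]
   8 p [-76.  13. 364.] y [-0.004  0.045 -0.999] tilt 2.57 toolx az -70.8 q [ 1.23 -0.75  1.84  0.02  2.01  2.48]
   11 p [-119.    7.  328.] y [-0.126  0.035 -0.991] tilt 7.54 toolx az -70.9 q [ 1.41 -0.75  1.93  0.14  1.94  2.7 ]
205
   2 p [ 31.  64. 380.] y [ 0.213  0.022 -0.977] tilt 12.37 toolx az -71.5 q [ 0.34 -0.75  1.82 -0.05  1.86  1.56]
   5 p [-12.  38. 338.] y [ 0.15   0.047 -0.988] tilt 9.03 toolx az -71.1 q [ 1.02 -0.75  1.91 -0.11  1.86  2.22]
   8 p [-55.  20. 266.] y [ 0.039  0.051 -0.998] tilt 3.70 toolx az -70.8 q [ 1.47 -0.75  2.08 -0.03  1.76  2.7 ]
   11 p [-97.  17. 189.] y [-0.074  0.04  -0.996] tilt 4.84 toolx az -70.6 q [ 1.46 -0.75  2.26  0.08  1.6   2.7 ]
```

```bash
cat > p3.py <<'E'
from plan import *
from station import readout
q0=readout.sense()['q']
q0=run(q0,[(-1.2,-3,1.5)]*5,W); print(desc(q0))
for dw in ([-6,-.5,-.5],[-6,.5,-.5],[-6,1.2,-.5],[-5.8,2,-.5],[-5.5,2.5,-1],[-5.5,3,-.5]):
    qq=q0; print(dw); best=None
    for k in range(14):
        _,R=tool(qq); d=np.array(dw); d=d/max(1,np.linalg.norm(d)/6.2)
        qq=run(qq,[tuple((R.T@d).round(1))],W)
        t=np.degrees(np.arccos(-tool(qq)[1][2,1]))
        if best is None or t<best[0]: best=(t,k,desc(qq))
    print("  ",best)
E
python3 p3.py
```

```text
p [183.  82. 452.] y [ 0.219  0.017 -0.975] tilt 12.71 toolx az -71.6 q [ 0.06 -0.5   1.62  0.    1.8   1.3 ]
[-6, -0.5, -0.5]
   (np.float64(2.227655684104767), 9, 'p [-181.    9.  558.] y [ 0.004  0.039 -0.999] tilt 2.23 toolx az -70.8 q [ 0.42 -0.75  1.26  0.07  2.61  1.71]')
[-6, 0.5, -0.5]
   (np.float64(1.901785574697098), 10, 'p [-68. 126. 413.] y [-0.013  0.03  -0.999] tilt 1.90 toolx az -67.4 q [ 1.52 -0.5   1.69  0.02  1.92  2.7 ]')
[-6, 1.2, -0.5]
   (np.float64(1.5573824412430708), 10, 'p [-67. 185. 416.] y [-0.004  0.027 -1.   ] tilt 1.56 toolx az -65.9 q [ 1.55 -0.4   1.65  0.    1.86  2.7 ]')
[-5.8, 2, -0.5]
   (np.float64(1.5371786732963624), 11, 'p [-80. 273. 415.] y [-0.013  0.024 -1.   ] tilt 1.54 toolx az -63.2 q [ 1.59 -0.25  1.58  0.01  1.8   2.7 ]')
[-5.5, 2.5, -1]
   (np.float64(1.394274814684845), 11, 'p [-79. 316. 370.] y [-0.003  0.024 -1.   ] tilt 1.39 toolx az -63.0 q [ 1.6  -0.19  1.64  0.    1.67  2.7 ]')
[-5.5, 3, -0.5]
   (np.float64(1.191556263320127), 12, 'p [-100.  388.  413.] y [-0.007  0.02  -1.   ] tilt 1.19 toolx az -60.5 q [ 1.64 -0.06  1.43  0.01  1.75  2.7 ]')
```

```bash
python3 -m creep '[{"offset":[-1.2,-3,1.5],"roll":0},{"offset":[-1.2,-3,1.5],"roll":0},{"offset":[-1.2,-3,1.5],"roll":0},{"offset":[-1.2,-3,1.5],"roll":0},{"offset":[-1.2,-3,1.5],"roll":0}]'
python3 -m creep '[{"offset":[-4.2,-0.2,-4.5],"roll":0},{"offset":[-4.2,-0.2,-4.5],"roll":0},{"offset":[-4.2,-0.2,-4.5],"roll":0},{"offset":[-4.2,-0.2,-4.5],"roll":0},{"offset":[-4.2,0,-4.5],"roll":0}]'
cat > p4.py <<'E'
from plan import *
from station import readout
q0=readout.sense()['q']; print(desc(q0))
for dw in ([-6,-.5,-.5],[-6,.5,-.5],[-6,1.2,-.5],[-5.8,2,-.5],[-5.5,2.5,-1],[-5.5,3,-.5],[-5,3,-1.5]):
    qq=q0; best=None
    for k in range(12):
        _,R=tool(qq); d=np.array(dw); d=d/max(1,np.linalg.norm(d)/6.2)
        qq=run(qq,[tuple((R.T@d).round(1))],W)
        t=np.degrees(np.arccos(-tool(qq)[1][2,1]))
        if best is None or t<best[0]: best=(t,k,desc(qq))
    print(dw,best, (R.T@d).round(1))
E
python3 p4.py
```

```text
t: 5.72
eef_pos: [184.3, 82.8, 456.5]
eef_rot: [0.623, -0.519, 0.35, -0.469]
wrist_force: [1.0, -0.9, 0.2]
width: 85.6
t: 6.35
eef_pos: [57.2, 155.2, 431.4]
eef_rot: [0.617, -0.526, 0.36, -0.461]
wrist_force: [1.4, 1.3, 0.0]
width: 85.2
p [ 57. 155. 431.] y [ 0.191  0.02  -0.981] tilt 11.05 toolx az -71.6 q [ 1.18 -0.46  1.65 -0.18  1.86  2.37]
[-6, -0.5, -0.5] (np.float64(1.8575146833366234), 5, 'p [-63. 117. 409.] y [ 0.005  0.032 -0.999] tilt 1.86 toolx az -67.4 q [ 1.52 -0.52  1.71 -0.    1.92  2.7 ]') [-2.   1.6 -5.5]
[-6, 0.5, -0.5] (np.float64(1.834835327114824), 5, 'p [-63. 175. 410.] y [ 0.008  0.031 -0.999] tilt 1.83 toolx az -66.2 q [ 1.55 -0.42  1.67 -0.01  1.86  2.7 ]') [-3.3  1.6 -4.8]
[-6, 1.2, -0.5] (np.float64(1.8393410493160418), 5, 'p [-64. 216. 410.] y [ 0.011  0.03  -0.999] tilt 1.84 toolx az -65.3 q [ 1.56 -0.35  1.64 -0.01  1.82  2.7 ]') [-4.1  1.5 -4.3]
[-5.8, 2, -0.5] (np.float64(1.7500247901431991), 6, 'p [-80. 283. 408.] y [-0.01   0.029 -1.   ] tilt 1.75 toolx az -63.2 q [ 1.6  -0.24  1.58  0.01  1.77  2.7 ]') [-4.8  1.3 -3.6]
[-5.5, 2.5, -1] (np.float64(1.6694683883212627), 6, 'p [-78. 316. 374.] y [-0.002  0.029 -1.   ] tilt 1.67 toolx az -63.1 q [ 1.6  -0.19  1.63  0.    1.67  2.7 ]') [-5.   1.7 -3.1]
[-5.5, 3, -0.5] (np.float64(1.691618346006809), 6, 'p [-78. 347. 410.] y [ 0.011  0.027 -1.   ] tilt 1.69 toolx az -62.7 q [ 1.61 -0.14  1.51 -0.01  1.74  2.7 ]') [-5.5  1.  -2.7]
[-5, 3, -1.5] (np.float64(1.8346637534995611), 6, 'p [-72. 348. 341.] y [ 0.012  0.029 -0.999] tilt 1.83 toolx az -63.5 q [ 1.59 -0.13  1.67 -0.01  1.58  2.7 ]') [-5.1  2.  -2.5]
```

```bash
python3 -m creep '[{"offset":[-4.2,0,-4.5],"roll":0},{"offset":[-4.2,0.2,-4.5],"roll":0},{"offset":[-4.2,0.3,-4.5],"roll":0},{"offset":[-4.2,0.5,-4.4],"roll":0},{"offset":[-4.4,0.7,-4.3],"roll":0}]'
cat > p5.py <<'E'
from plan import *
from station import readout
q0=readout.sense()['q']; print(desc(q0))
L=[]
for a in range(0,360,30):
  for rl in (-10,0,10):
    for dz in (-1,1):
      qq=q0; d=np.array([6*np.cos(np.radians(a)),6*np.sin(np.radians(a)),dz]); pts=[]
      for k in range(3):
        _,R=tool(qq); dd=(R.T@d).round(1); qq=run(qq,[tuple(dd)+(rl,)],W)
        t=np.degrees(np.arccos(-tool(qq)[1][2,1])); L.append((t,a,rl,dz,k,desc(qq),dd))
L.sort(key=lambda x:x[0])
for l in L[:8]: print(l)
E
python3 p5.py
```

```text
t: 6.98
eef_pos: [-45.6, 265.9, 385.7]
eef_rot: [0.612, -0.574, 0.373, -0.397]
wrist_force: [0.7, -0.4, -0.2]
width: 85.5
p [-46. 266. 386.] y [ 0.058  0.026 -0.998] tilt 3.63 toolx az -66.0 q [ 1.56 -0.27  1.66 -0.06  1.73  2.7 ]
(np.float64(1.4846657055423682), 150, 0, 1, 1, 'p [-80. 328. 407.] y [ 0.     0.026 -1.   ] tilt 1.48 toolx az -62.8 q [ 1.6  -0.17  1.54 -0.    1.75  2.7 ]', array([-5. , -1.1, -3.4]))
(np.float64(1.4947187372544535), 150, 0, -1, 1, 'p [-80. 327. 366.] y [-0.003  0.026 -1.   ] tilt 1.49 toolx az -62.9 q [ 1.6  -0.17  1.63  0.    1.65  2.7 ]', array([-4.9,  0.9, -3.4]))
(np.float64(1.5196869978566587), 210, 0, 1, 1, 'p [-74. 207. 406.] y [-0.004  0.026 -1.   ] tilt 1.52 toolx az -63.6 q [ 1.59 -0.36  1.66  0.    1.82  2.7 ]', array([ 0.5, -1.2, -5.9]))
(np.float64(1.5219772753011722), 240, 0, 1, 2, 'p [-69. 110. 417.] y [ 0.002  0.026 -1.   ] tilt 1.52 toolx az -64.5 q [ 1.58 -0.52  1.69 -0.    1.94  2.7 ]', array([ 3.4, -1.2, -4.9]))
(np.float64(1.5231801422968143), 240, 0, -1, 2, 'p [-70. 110. 357.] y [ 0.     0.027 -1.   ] tilt 1.52 toolx az -64.5 q [ 1.57 -0.54  1.84 -0.    1.81  2.7 ]', array([ 3.4,  0.8, -5. ]))
(np.float64(1.5464195769981723), 120, 0, -1, 2, 'p [-79. 423. 356.] y [ 0.007  0.026 -1.   ] tilt 1.55 toolx az -63.0 q [ 1.6  -0.01  1.52 -0.01  1.61  2.7 ]', array([-6. ,  1.1, -0.5]))
(np.float64(1.5466979382742612), 210, 0, -1, 1, 'p [-75. 207. 366.] y [-0.006  0.026 -1.   ] tilt 1.55 toolx az -63.6 q [ 1.59 -0.37  1.75  0.01  1.73  2.7 ]', array([ 0.5,  0.8, -6. ]))
(np.float64(1.6092381287079374), 180, 0, 1, 1, 'p [-82. 267. 405.] y [-0.011  0.026 -1.   ] tilt 1.61 toolx az -62.8 q [ 1.6  -0.26  1.61  0.01  1.77  2.7 ]', array([-2.6, -1.1, -5.4]))
```

```bash
cat > p6.py <<'E'
from plan import *
from station import readout
import itertools
q0=readout.sense()['q']; L=[]
for a,n1,r1,a2,n2,r2 in itertools.product((120,150,180),(2,3),(-10,-6,-3),(150,180,210,240),(2,3),(0,4,8)):
      qq=q0; rows=[]
      for k in range(n1+n2):
        aa=np.radians(a if k<n1 else a2); d=np.array([6*np.cos(aa),6*np.sin(aa),.5])
        _,R=tool(qq); dd=(R.T@d).round(1); row=tuple(dd)+((r1 if k<n1 else r2),); rows.append(row); qq=run(qq,[row],W)
      t=np.degrees(np.arccos(-tool(qq)[1][2,1])); L.append((t,desc(qq),rows))
L.sort(key=lambda x:x[0])
for l in L[:4]: print(l)
E
python3 p6.py
```

```text
(np.float64(0.14238124220556705), 'p [-250.  361.  412.] y [-0.002  0.001 -1.   ] tilt 0.14 toolx az -39.1 q [2.02 0.01 1.36 0.   1.76 2.7 ]', [(np.float64(-2.4), np.float64(-0.8), np.float64(-5.4), -10), (np.float64(-3.4), np.float64(-0.8), np.float64(-4.9), -10), (np.float64(-4.2), np.float64(-0.8), np.float64(-4.2), -10), (np.float64(-6.0), np.float64(-0.7), np.float64(-0.5), 4), (np.float64(-5.9), np.float64(-0.6), np.float64(-0.8), 4)])
(np.float64(0.14765376450916398), 'p [-233.  331.  412.] y [ 0.002  0.001 -1.   ] tilt 0.15 toolx az -39.3 q [ 2.01 -0.04  1.42 -0.    1.77  2.7 ]', [(np.float64(-4.9), np.float64(-0.7), np.float64(-3.5), -10), (np.float64(-5.4), np.float64(-0.7), np.float64(-2.6), -10), (np.float64(-5.8), np.float64(-0.7), np.float64(-1.6), -10), (np.float64(-2.4), np.float64(-0.9), np.float64(-5.4), 4), (np.float64(-2.2), np.float64(-0.8), np.float64(-5.6), 4)])
(np.float64(0.24900760077378517), 'p [-211.  202.  412.] y [-0.001 -0.004 -1.   ] tilt 0.25 toolx az -32.4 q [ 2.13 -0.22  1.56  0.    1.8   2.7 ]', [(np.float64(-2.4), np.float64(-0.8), np.float64(-5.4), -10), (np.float64(-3.4), np.float64(-0.8), np.float64(-4.9), -10), (np.float64(-4.2), np.float64(-0.8), np.float64(-4.2), -10), (np.float64(0.6), np.float64(-0.8), np.float64(-5.9), 0), (np.float64(0.4), np.float64(-0.6), np.float64(-6.0), 0)])
(np.float64(0.3136427880905103), 'p [-277.  303.  413.] y [ 0.005 -0.001 -1.   ] tilt 0.31 toolx az -31.8 q [ 2.15 -0.03  1.4  -0.    1.77  2.7 ]', [(np.float64(-2.4), np.float64(-0.8), np.float64(-5.4), -10), (np.float64(-3.4), np.float64(-0.8), np.float64(-4.9), -10), (np.float64(-4.2), np.float64(-0.8), np.float64(-4.2), -10), (np.float64(-4.9), np.float64(-0.8), np.float64(-3.4), 0), (np.float64(-5.0), np.float64(-0.7), np.float64(-3.3), 0)])
```

```bash
python3 -m creep '[{"offset":[-4.9,-0.7,-3.5],"roll":-10},{"offset":[-5.4,-0.7,-2.6],"roll":-10},{"offset":[-5.8,-0.7,-1.6],"roll":-10},{"offset":[-2.4,-0.9,-5.4],"roll":4},{"offset":[-2.2,-0.8,-5.6],"roll":4}]'
python3 - <<'E'
from plan import *
from h import *
print(desc(readout.sense()['q'])); go([400,360,300],-0.265+np.pi/2)
E
```

```text
t: 7.6
eef_pos: [-238.2, 329.7, 411.1]
eef_rot: [-0.667, 0.667, -0.233, 0.236]
wrist_force: [0.1, 0.4, 0.5]
width: 85.4
p [-238.  330.  411.] y [ 0.005 -0.002 -1.   ] tilt 0.29 toolx az -38.8 q [ 2.03 -0.04  1.41 -0.    1.77  2.7 ]
pos [-238.2  329.7  411.1] toolx az -0.6763 tool y [ 0.005 -0.002 -1.   ] t 7.6 w 85.4 F [0.1 0.4 0.5]
offset cm in present axes [47.822 11.402 42.296]
roll deg (tool y is down => minus yaw) -113.57 offset after roll [ 19.584  11.133 -60.815]
```

```bash
cat > path.py <<'E'
from plan import *
from station import readout
def path(target,yaw=None,n=5,dirsign=None):
    q=readout.sense()['q']; p,R=tool(q); a=np.arctan2(R[1,0],R[0,0])
    dy=0 if yaw is None else (yaw-a+np.pi)%(2*np.pi)-np.pi
    if dirsign and np.sign(dy)!=dirsign: dy+=2*np.pi*dirsign
    d=(np.array(target)-p)/n; roll=round(-np.degrees(dy)/n,1)
    print("step mm",np.linalg.norm(d).round(1),"roll/row",roll)
    for k in range(n):
        _,R=tool(q); off=(R.T@d/10).round(2); print(k,off.tolist(),roll); q=run(q,[tuple(off)+(roll,)],W)
    print(desc(q))
E
python3 -c "
from path import *
path([400,358,280],-0.265+np.pi/2,12)"
```

```text
step mm 54.3 roll/row -9.5
0 [3.99, 1.12, 3.51] -9.5
1 [4.49, 1.12, 2.85] -9.5
2 [4.86, 1.12, 2.16] -9.5
3 [5.12, 1.12, 1.44] -9.5
4 [5.27, 1.12, 0.71] -9.5
5 [5.32, 1.12, -0.04] -9.5
6 [5.26, 1.12, -0.81] -9.5
7 [5.08, 1.12, -1.58] -9.5
8 [4.77, 1.12, -2.35] -9.5
9 [4.32, 1.12, -3.11] -9.5
10 [3.74, 1.12, -3.78] -9.5
11 [3.07, 1.12, -4.34] -9.5
p [353. 359. 289.] y [ 0.005 -0.002 -1.   ] tilt 0.29 toolx az 66.8 q [ 0.66  0.13  1.52 -0.    1.49 -0.51]
```

```bash
python3 -m creep '[{"offset":[4,1.1,3.5],"roll":-9.5},{"offset":[4.5,1.1,2.8],"roll":-9.5},{"offset":[4.9,1.1,2.2],"roll":-9.5},{"offset":[5.1,1.1,1.4],"roll":-9.5},{"offset":[5.3,1.1,0.7],"roll":-9.5}]'
python3 -m creep '[{"offset":[5.3,1.1,0],"roll":-9.5},{"offset":[5.3,1.1,-0.8],"roll":-9.5},{"offset":[5.1,1.1,-1.6],"roll":-9.5},{"offset":[4.8,1.1,-2.4],"roll":-9.5},{"offset":[4.3,1.1,-3.1],"roll":-9.5}]'
python3 -c "
from path import *
path([395,359,280],-0.265+np.pi/2,5)"
```

```text
t: 8.22
eef_pos: [-0.1, 341.0, 364.8]
eef_rot: [0.707, -0.706, -0.02, 0.016]
wrist_force: [0.2, 1.0, 0.6]
width: 85.3
t: 8.85
eef_pos: [251.2, 351.4, 314.5]
eef_rot: [-0.647, 0.647, 0.287, -0.283]
wrist_force: [-0.3, 0.6, -0.0]
width: 85.6
step mm 29.6 roll/row -5.5
0 [2.05, 0.71, -2.02] -5.5
1 [1.85, 0.71, -2.2] -5.5
2 [1.63, 0.71, -2.37] -5.5
3 [1.39, 0.71, -2.52] -5.5
4 [1.15, 0.71, -2.64] -5.5
p [395. 359. 280.] y [ 0.005  0.002 -1.   ] tilt 0.33 toolx az 75.0 q [ 0.61  0.18  1.48 -0.    1.47 -0.7 ]
```

```bash
python3 -m creep '[{"offset":[2,0.7,-2],"roll":-5.5},{"offset":[1.8,0.7,-2.2],"roll":-5.5},{"offset":[1.6,0.7,-2.4],"roll":-5.5},{"offset":[1.4,0.7,-2.5],"roll":-5.5},{"offset":[1.2,0.7,-2.6],"roll":-5.5}]'
python3 - <<'E'
from h import *
import pickle
go([410,357,150],-0.265+np.pi/2)
C=cam("wrist"); im=snapshot("wrist")[:,:,::-1]; cv2.imwrite("pics/w1.png",im); pickle.dump(C,open("w1.pkl","wb"))
for n,xyy in (("A",(409,354.5,-.259)),("B",(411,360,-.275))):
    c,s=np.cos(xyy[2]),np.sin(xyy[2]); M=np.array([(78,22,102),(78,-22,102),(40,22,102),(40,-22,102),(-50,14,102),(-50,-14,102)],float)
    print(n,proj(C,M@np.array([[c,-s,0],[s,c,0],[0,0,1]]).T+[xyy[0],xyy[1],0]).round(1).tolist())
E
```

```text
t: 9.48
eef_pos: [393.3, 358.1, 280.1]
eef_rot: [-0.561, 0.562, 0.432, -0.428]
wrist_force: [0.0, 0.1, 0.2]
width: 85.6
pos [393.3 358.1 280.1] toolx az 1.3072 tool y [ 0.005  0.001 -1.   ] t 9.475 w 85.6 F [0.  0.1 0.2]
offset cm in present axes [ 0.296 13.016 -1.583]
roll deg (tool y is down => minus yaw) 0.08 offset after roll [ 0.299 13.016 -1.582]
A [[345.6, 303.7], [301.4, 303.9], [346.1, 267.9], [300.6, 268.1], [338.6, 174.0], [307.4, 174.1]]
B [[350.2, 304.5], [306.0, 304.0], [351.5, 268.7], [306.0, 268.2], [346.0, 174.8], [314.8, 174.4]]
```

View pics/w1.png

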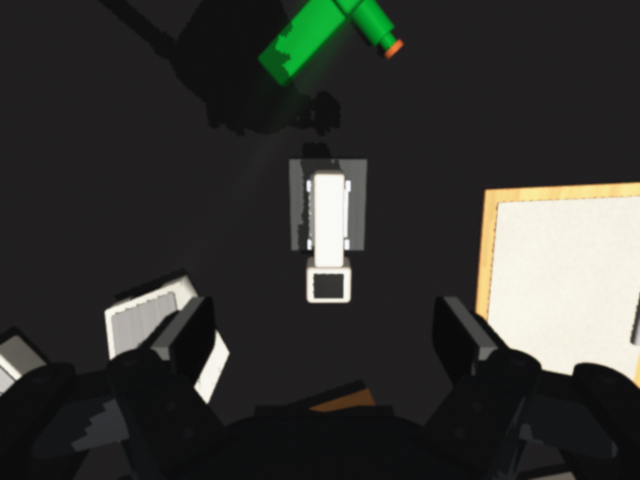

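```bash
python3 - <<'E'
import cv2
t=cv2.imread("pics/w1.png")
cv2.imwrite("pics/w1c.png",cv2.resize(t[150:320,270:390],None,fx=4.5,fy=3.5 if 0 else 4.5,interpolation=cv2.INTER_CUBIC)[:600+165])
E
python3 - <<'E'
import cv2
t=cv2.imread("pics/w1.png")
cv2.imwrite("pics/w1a.png",cv2.resize(t[155:255,280:380],None,fx=6,fy=6,interpolation=cv2.INTER_CUBIC))
cv2.imwrite("pics/w1b.png",cv2.resize(t[250:320,280:380],None,fx=6,fy=6,interpolation=cv2.INTER_CUBIC))
E
```

```text
(no output)
```

View pics/w1a.png

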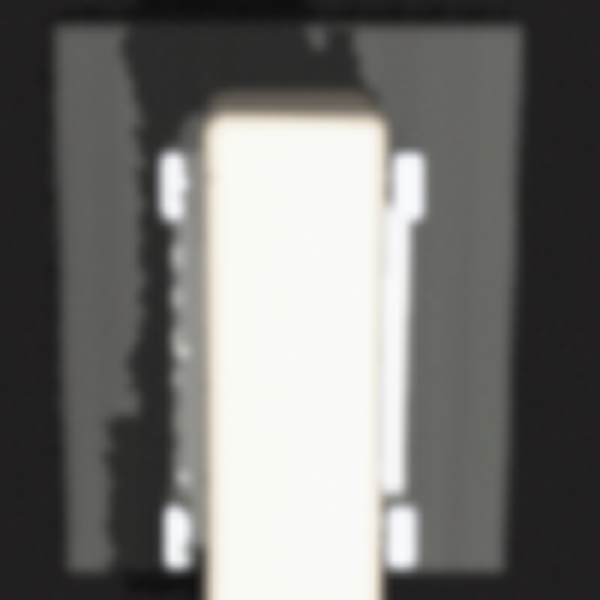

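View pics/w1b.png

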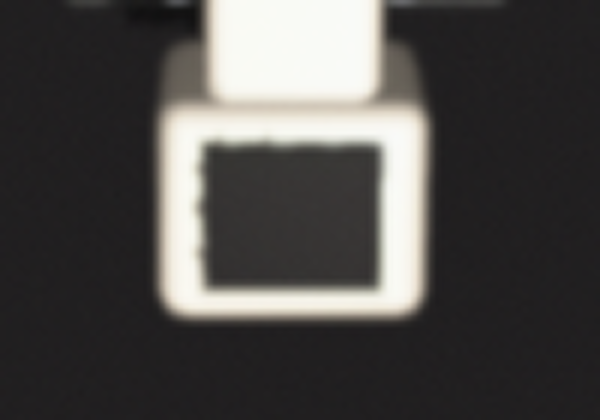

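```bash
python3 - <<'E'
from h import *
import pickle
C=pickle.load(open("w1.pkl","rb"))
M=[(-50,14,102),(-50,-14,102),(40,22,102),(40,-22,102),(78,22,102),(78,-22,102)]
u=crop([(387,112),(204,112)],280,155,6)+crop([(429,102),(160,102),(428,318),(158,318)],280,250,6)
p,e=fit([(C,M,u)],[410,357,-.26]); print(p,e)
go([p[0],p[1],128],p[2]+np.pi/2)
E
```

```text
[ 4.09246822e+02  3.59746837e+02 -2.61029312e-01] [0.5 0.4 0.3 0.5 0.3 0.4]
pos [397.  358.2 278.6] toolx az 1.308 tool y [ 0.008  0.    -1.   ] t 9.525 w 85.5 F [ 3.1  1.9 -1.2]
offset cm in present axes [ 0.436 15.071 -1.03 ]
roll deg (tool y is down => minus yaw) -0.1 offset after roll [ 0.434 15.071 -1.031]
```

```bash
python3 -m creep '[{"offset":[0.2,4.5,-0.5],"roll":0},{"offset":[0.2,4.5,-0.5],"roll":0},{"offset":[0,4.5,0],"roll":0},{"offset":[0,3,0],"roll":0},{"offset":[0,0,0],"roll":0}]'
python3 - <<'E'
from h import *
go([409.4,359.5,82],-.262+np.pi/2)
cv2.imwrite("pics/w2.png",snapshot("wrist")[:,:,::-1])
E
```

```text
t: 10.15
eef_pos: [401.5, 358.6, 113.4]
eef_rot: [-0.561, 0.563, 0.429, -0.43]
wrist_force: [-0.4, 0.2, 1.0]
width: 85.1
pos [401.5 358.6 113.4] toolx az 1.3051 tool y [ 0.    -0.002 -1.   ] t 10.15 w 85.1 F [-0.4  0.2  1. ]
offset cm in present axes [ 0.303  3.145 -0.739]
roll deg (tool y is down => minus yaw) -0.21 offset after roll [ 0.3    3.145 -0.74 ]
```

View pics/w2.png

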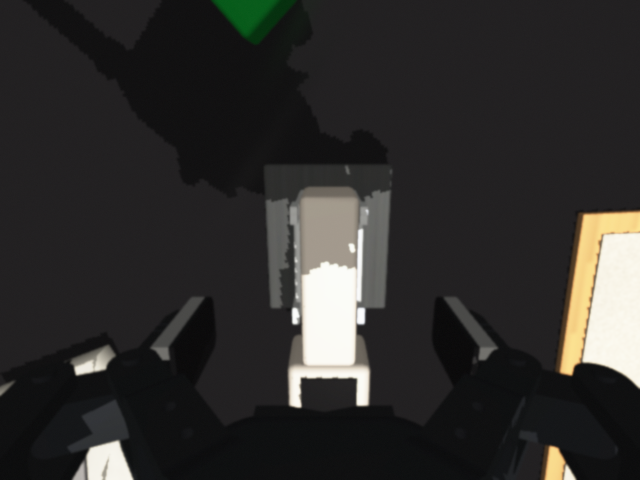

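```bash
python3 -m creep '[{"offset":[0.3,0.6,-0.7],"roll":0},{"offset":[0,1.5,0],"roll":0},{"offset":[0,1,0],"roll":0},{"offset":[0,0,0],"roll":0},{"offset":[0,0,0],"roll":0}]'
python3 -m creep '[{"offset":[0,0,0],"roll":0},{"offset":[0,0,0],"roll":0},{"offset":[0,0,0],"roll":0},{"offset":[0,0,0],"roll":0},{"offset":[0,0,0],"roll":0}]' 255
python3 - <<'E'
from h import *
go([409.4,359.5,82],-.262+np.pi/2)
E
```

```text
t: 10.82
eef_pos: [409.4, 362.4, 85.3]
eef_rot: [-0.56, 0.562, 0.433, -0.429]
wrist_force: [0.4, 0.1, -0.8]
width: 85.5
t: 11.45
eef_pos: [409.3, 361.7, 85.8]
eef_rot: [-0.56, 0.562, 0.432, -0.429]
wrist_force: [-1.4, -2.8, 5.6]
width: 25.8
pos [409.3 361.7  85.8] toolx az 1.3101 tool y [ 0.006  0.    -1.   ] t 11.45 w 25.8 F [-1.4 -2.8  5.6]
offset cm in present axes [-0.211  0.376 -0.063]
roll deg (tool y is down => minus yaw) 0.08 offset after roll [-0.211  0.376 -0.063]
```

```bash
python3 -m creep '[{"offset":[0,-2,0],"roll":0},{"offset":[0,-4,0],"roll":0},{"offset":[0,-5,0],"roll":0},{"offset":[0,-4,0],"roll":0},{"offset":[0,0,0],"roll":0}]'
python3 -c "
from path import *
print(readout.sense()['width'],readout.sense()['wrist_force'])
path([440,-90,235],0.11+np.pi/2,9)"
```

```text
t: 12.08
eef_pos: [410.2, 363.5, 238.0]
eef_rot: [-0.56, 0.562, 0.435, -0.426]
wrist_force: [0.5, -0.3, -3.7]
width: 25.4
25.43502376310081 [ 0.50151636 -0.3302045  -3.68020439]
step mm 50.5 roll/row -2.4
0 [-4.78, 0.01, -1.62] -2.4
1 [-4.85, 0.01, -1.42] -2.4
2 [-4.9, 0.01, -1.21] -2.4
3 [-4.95, 0.01, -1.01] -2.4
4 [-4.99, 0.01, -0.8] -2.4
5 [-5.01, 0.01, -0.59] -2.4
6 [-5.04, 0.01, -0.38] -2.4
7 [-5.05, 0.01, -0.17] -2.4
8 [-5.05, 0.01, 0.04] -2.4
p [440. -90. 235.] y [ 0.012  0.006 -1.   ] tilt 0.73 toolx az 96.7 q [-0.36  0.07  1.73  0.01  1.33 -2.05]
```

```bash
python3 -m creep '[{"offset":[-4.8,0,-1.6],"roll":-2.4},{"offset":[-4.8,0,-1.4],"roll":-2.4},{"offset":[-4.9,0,-1.2],"roll":-2.4},{"offset":[-4.9,0,-1],"roll":-2.4},{"offset":[-5,0,-0.8],"roll":-2.4}]'
python3 -m creep '[{"offset":[-5,0,-0.6],"roll":-2.4},{"offset":[-5,0,-0.4],"roll":-2.4},{"offset":[-5,0,-0.2],"roll":-2.4},{"offset":[-5,0,0],"roll":-2.4},{"offset":[0,0,0],"roll":0}]'
python3 - <<'E'
from h import *
import pickle
go([480,-109,200],.11+np.pi/2)
for n in ("wrist","scene"):
    C=cam(n); cv2.imwrite(f"pics/{n}3.png",snapshot(n)[:,:,::-1]); pickle.dump(C,open(n+"3.pkl","wb"))
    print(n,proj(C,[(538,-103,45),(510.7,122,75)]).round(1).tolist())
E
```

```text
t: 12.7
eef_pos: [423.3, 109.4, 232.7]
eef_rot: [-0.512, 0.513, 0.488, -0.487]
wrist_force: [1.7, -0.5, -2.1]
width: 25.6
t: 13.32
eef_pos: [438.3, -92.1, 232.5]
eef_rot: [-0.471, 0.472, 0.528, -0.526]
wrist_force: [0.0, 0.1, -3.0]
width: 25.2
pos [438.3 -92.1 232.5] toolx az 1.6817 tool y [ 0.002  0.001 -1.   ] t 13.325 w 25.2 F [ 0.   0.1 -3. ]
offset cm in present axes [-2.145  3.26  -3.95 ]
roll deg (tool y is down => minus yaw) 0.05 offset after roll [-2.142  3.26  -3.952]
wrist [[301.3, 303.2], [541.3, 316.1]]
scene [[275.4, 285.1], [352.5, 229.7]]
```

View pics/wrist3.png

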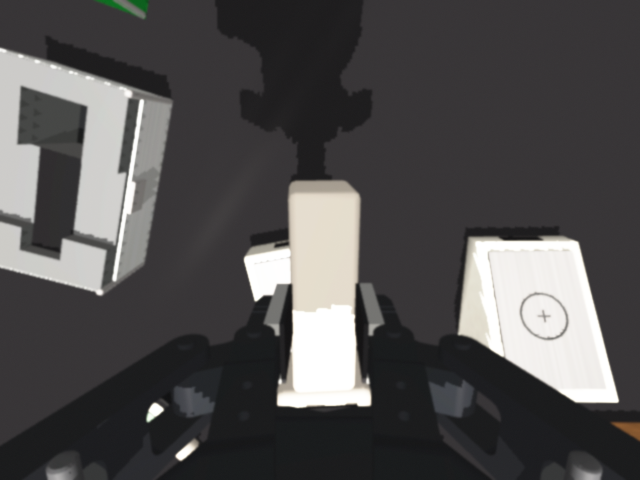

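View pics/scene3.png

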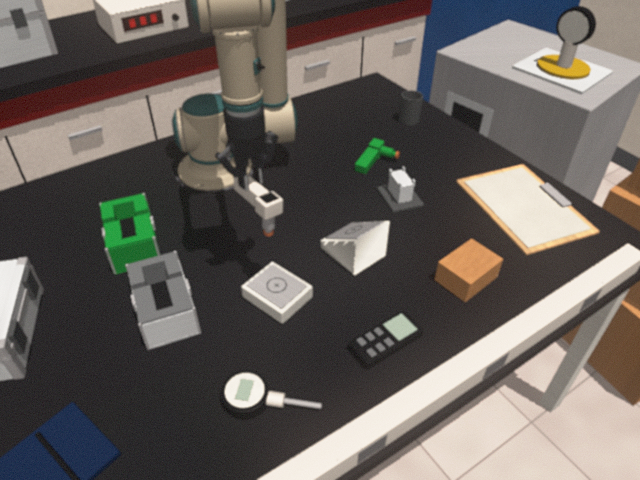

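```bash
python3 - <<'E'
import cv2
w=cv2.imread("pics/wrist3.png"); s=cv2.imread("pics/scene3.png")
cv2.imwrite("pics/w3a.png",cv2.resize(w[220:420,440:640],None,fx=3.9,fy=3,interpolation=cv2.INTER_CUBIC) if 0 else cv2.resize(w[225:415,445:635],None,fx=3,fy=3,interpolation=cv2.INTER_CUBIC))
cv2.imwrite("pics/w3b.png",cv2.resize(w[30:310,0:190],None,fx=2,fy=2,interpolation=cv2.INTER_CUBIC))
cv2.imwrite("pics/s3a.png",cv2.resize(s[170:310,225:325],None,fx=4,fy=4,interpolation=cv2.INTER_CUBIC))
E
```

```text
(no output)
```

View pics/w3a.png

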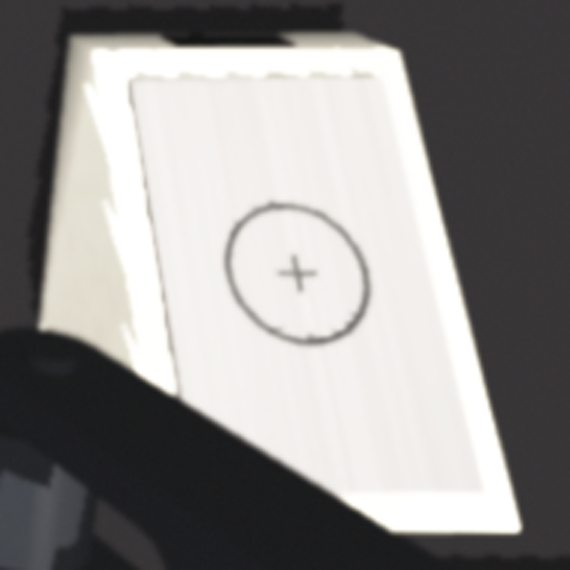

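View pics/w3b.png

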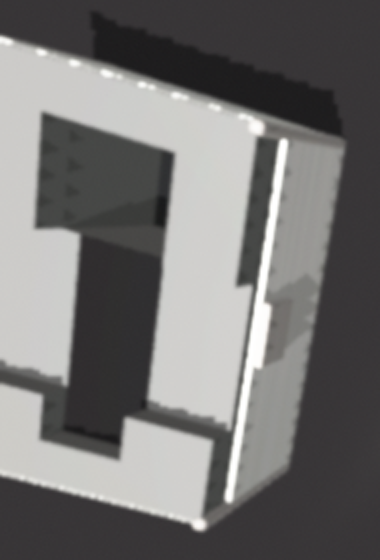

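View pics/s3a.png

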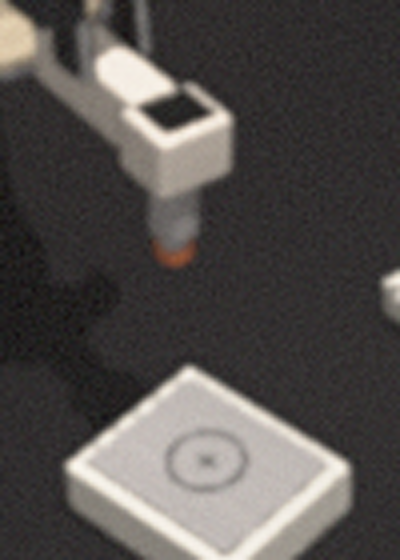

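```bash
python3 - <<'E'
from h import *
import pickle
C=pickle.load(open("wrist3.pkl","rb")); S=pickle.load(open("scene3.pkl","rb"))
M=[(-60,50,30),(-60,-50,30),(60,50,114),(0,0,74.4)]
u=crop([(400,50),(90,50),(520,530),(297,272)],445,225,3)
print("wedge w",fit([(C,M,u)],[510,122,.11]))
cm=[(104,56,80),(-76,56,80),(83,-25,80),(83,25,80),(-53,-17,80),(-53,17,80)]
cu=crop([(258,128),(200,525),(42,112),(175,153),(42,438),(120,460)],0,30,2)
print("case w",fit([(C,cm,cu)],[446,-326,2.96]))
tip=np.array([438.3,-92.1,232.5])+[57.5*np.cos(.11),57.5*np.sin(.11),-73.8]
print("tip",tip.round(1),proj(S,[tip]),"seen",crop([(175,257)],225,170,4))
for uv in crop([(175,257)],225,170,4): print("unp",unp(S,[uv],tip[2]))
print("cross scene now",unp(S,crop([(207,461)],225,170,4),45), unp(cam("top"),crop([(576,167)],250,195,5),45))
print("slope: top",unp(cam("top"),crop([(154,212)],250,195,5),75),"scene",unp(cam("scene"),crop([(493,80)],230,210,4),75),"wrist",unp(C,crop([(297,272)],445,225,3),75))
E
```

```text
wedge w (array([5.10882600e+02, 1.24131580e+02, 1.23488526e-01]), array([1. , 2.1, 1.2, 0.9]))
case w (array([ 456.29274369, -285.64638286,    2.99933296]), array([101.1,  79.1, 113.5,  18.4,  87. ,   8.4]))
tip [495.5 -85.8 158.7] [[269.29780381 231.95893604]] seen [(268.375, 233.875)]
unp [[499.5867513  -90.34074823 158.7       ]]
cross scene now [[ 538.61342161 -100.83338248   45.        ]] [[ 537.51491389 -103.62759082   45.        ]]
slope: top [[509.73295984 121.34431629  75.        ]] scene [[511.05907599 122.73169741  75.        ]] wrist [[509.62660972 123.97191755  75.        ]]
```

```bash
python3 - <<'E'
from h import *
import pickle
C=pickle.load(open("wrist3.pkl","rb"))
cm=[(104,-56,80),(-76,-56,80),(83,25,80),(83,-25,80),(-53,17,80),(-53,-17,80)]
cu=crop([(258,128),(200,525),(42,112),(175,153),(42,438),(120,460)],0,30,2)
print("case w",fit([(C,cm,cu)],[446,-326,2.96]))
go([479,-107,150],.11+np.pi/2)
E
```

```text
case w (array([ 447.54457909, -324.44431487,    2.95921953]), array([2.6, 3. , 1. , 0.2, 2.3, 0.8]))
pos [437.8 -88.9 232.8] toolx az 1.6849 tool y [ 0.002  0.003 -1.   ] t 13.425 w 25.7 F [ 0.1 -0.2 -2.7]
offset cm in present axes [-2.299  8.285 -3.87 ]
roll deg (tool y is down => minus yaw) 0.24 offset after roll [-2.283  8.285 -3.88 ]
```

```bash
python3 -m creep '[{"offset":[-0.6,2.5,-1],"roll":0},{"offset":[-0.6,2.5,-1],"roll":0},{"offset":[-0.6,2.5,-1],"roll":0},{"offset":[-0.5,2.3,-0.9],"roll":0},{"offset":[0,0,0],"roll":0}]'
python3 - <<'E'
from h import *
import pickle
go([479,-107,114.8],.11+np.pi/2)
for n in ("scene",):
    C=cam(n); im=snapshot(n)[:,:,::-1]; cv2.imwrite(f"pics/{n}4.png",cv2.resize(im[200:320,220:330],None,fx=5,fy=5,interpolation=cv2.INTER_CUBIC))
E
```

```text
t: 14.05
eef_pos: [479.4, -105.3, 134.8]
eef_rot: [-0.47, 0.469, 0.53, -0.528]
wrist_force: [-0.2, -0.3, -3.3]
width: 25.7
pos [ 479.4 -105.3  134.8] toolx az 1.6886 tool y [ 0.     0.004 -1.   ] t 14.05 w 25.7 F [-0.2 -0.3 -3.3]
offset cm in present axes [-0.167  1.997  0.057]
roll deg (tool y is down => minus yaw) 0.45 offset after roll [-0.168  1.997  0.055]
```

View pics/scene4.png

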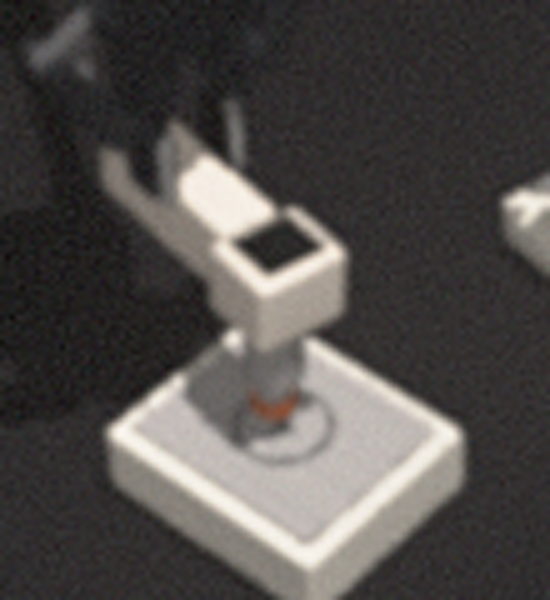

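```bash
python3 -m creep '[{"offset":[0.2,0.6,0],"roll":0},{"offset":[0,0.6,0],"roll":0},{"offset":[0,0.2,0],"roll":0},{"offset":[0,0.2,0],"roll":0},{"offset":[0,0,0],"roll":0}]'
python3 -c "
from h import *
print(readout.sense()['wrist_force'],readout.sense()['wrist_torque'],readout.sense()['eef_pos'])
im=snapshot('scene')[:,:,::-1]; cv2.imwrite('pics/scene5.png',cv2.resize(im[200:320,220:330],None,fx=5,fy=5,interpolation=cv2.INTER_CUBIC))
print(readout.sense()['wrist_force'],readout.sense()['wrist_torque'],readout.sense()['eef_pos'])
"
```

```text
t: 14.72
eef_pos: [480.8, -105.4, 121.1]
eef_rot: [-0.469, 0.471, 0.53, -0.526]
wrist_force: [0.1, -0.0, -4.0]
width: 25.6
[ 0.09836849 -0.01847276 -3.96252061] [ 0.00381874  0.05842101 -0.02950369] [ 480.77496231 -105.44659609  121.13960903]
[ 0.75199911  0.42924316 -3.22504743] [-0.04179805  0.03821558  0.02037739] [ 480.86676707 -105.45432185  121.21602378]
```

View pics/scene5.png

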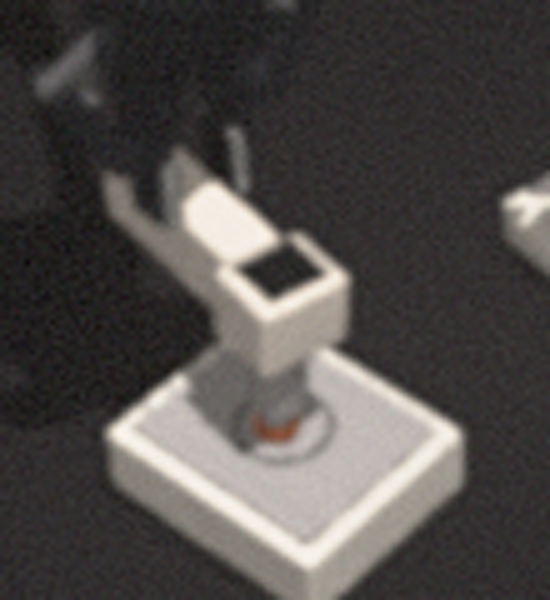

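```bash
python3 -m creep '[{"offset":[0.2,0,0],"roll":0},{"offset":[0,0.2,0],"roll":0},{"offset":[0,0.2,0],"roll":0},{"offset":[0,0,0],"roll":0},{"offset":[0,0,0],"roll":0}]'
python3 -c "
from h import *
print(readout.sense()['wrist_force'],readout.sense()['wrist_torque'],readout.sense()['eef_pos'])"
```

```text
t: 15.4
eef_pos: [480.6, -103.4, 117.2]
eef_rot: [-0.469, 0.471, 0.53, -0.527]
wrist_force: [-0.8, -0.1, -0.3]
width: 25.7
[-0.76494639 -0.12447917 -0.34199268] [-0.03134184  0.11906207 -0.02918766] [ 480.57880784 -103.41881228  117.21834584]
```

```bash
python3 -m creep '[{"offset":[0,0.2,0],"roll":0},{"offset":[0,0,0],"roll":0},{"offset":[0,0,0],"roll":0},{"offset":[0,0,0],"roll":0},{"offset":[0,0,0],"roll":0}]'
python3 -c "
from h import *
for i in range(3):
  print(readout.sense()['wrist_force'],readout.sense()['wrist_torque'],readout.sense()['eef_pos'])
  if i==0: im=snapshot('scene')[:,:,::-1]; cv2.imwrite('pics/scene6.png',cv2.resize(im[240:310,245:315],None,fx=8,fy=8,interpolation=cv2.INTER_CUBIC))
  if i==1: im=snapshot('top')[:,:,::-1]; cv2.imwrite('pics/top6.png',im)
"
```

```text
t: 16.02
eef_pos: [480.6, -103.4, 115.2]
eef_rot: [-0.469, 0.471, 0.53, -0.527]
wrist_force: [-1.9, -0.5, -1.1]
width: 25.6
[-1.88634546 -0.49142521 -1.09496283] [-0.20438002  0.24339778 -0.05492392] [ 480.60308369 -103.42298086  115.18617348]
[-1.88777601 -0.99227881 -0.20192402] [-0.20544241  0.23524434 -0.04030919] [ 480.61231148 -103.40695595  115.19667445]
[-1.53124694 -1.48984911 -0.53891444] [-0.16590079  0.26042568 -0.05091963] [ 480.61490809 -103.43687396  115.18120879]
```

View pics/scene6.png

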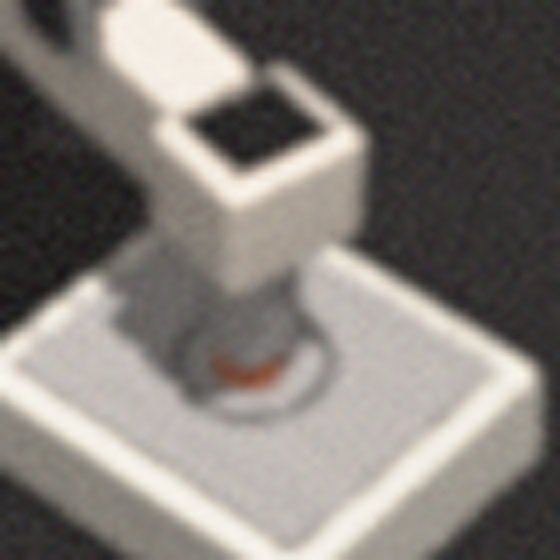

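```bash
python3 -m creep '[{"offset":[0,0,0],"roll":0},{"offset":[0,0,0],"roll":0},{"offset":[0,0,0],"roll":0},{"offset":[0,0,0],"roll":0},{"offset":[0,0,0],"roll":0}]'
python3 -c "
from h import *
print(readout.sense()['wrist_force'],readout.sense()['wrist_torque'],readout.sense()['eef_pos'])
from path import *
path([720,80,330],None,8)"
```

```text
t: 16.75
eef_pos: [480.6, -103.4, 115.1]
eef_rot: [-0.469, 0.471, 0.53, -0.527]
wrist_force: [-1.3, -1.5, -0.7]
width: 25.6
[-1.34622884 -1.51061354 -0.69439955] [-0.15332291  0.31584894 -0.03611029] [ 480.61533007 -103.39111847  115.13461272]
step mm 46.3 roll/row -0.0
0 [1.93, -2.67, -3.25] -0.0
1 [1.93, -2.67, -3.25] -0.0
2 [1.93, -2.67, -3.25] -0.0
3 [1.93, -2.67, -3.25] -0.0
4 [1.93, -2.67, -3.25] -0.0
5 [1.93, -2.67, -3.25] -0.0
6 [1.93, -2.67, -3.25] -0.0
7 [1.93, -2.67, -3.25] -0.0
p [720.  80. 330.] y [ 0.006  0.001 -1.   ] tilt 0.34 toolx az 96.7 q [ 0.01  0.48  0.91  0.    1.74 -1.67]
```

```bash
cat > p7.py <<'E'
from plan import *
from station import readout
q=readout.sense()['q']
q=run(q,[(0,-5,0)]*2+[(1.9,-2,-3.8)]*6,W); print(desc(q))
phi=.118
for el in (-10,10,30,50,70):
    qq=q; e=np.radians(el)
    for k in range(30):
        _,R=tool(qq); d=6.2*np.array([np.cos(e)*np.cos(phi),np.cos(e)*np.sin(phi),np.sin(e)])
        qq=run(qq,[tuple(R.T@d)],W); t=np.degrees(np.arccos(-tool(qq)[1][2,1]))
        if t>=35: break
    print(el,k+1,desc(qq))
E
python3 p7.py
```

```text
p [693.  36. 337.] y [ 0.006  0.001 -1.   ] tilt 0.34 toolx az 96.7 q [-0.05  0.43  0.99  0.    1.72 -1.74]
-10 20 p [1250.  122.  -69.] y [ 0.583  0.052 -0.811] tilt 35.82 toolx az 96.4 q [ 0.03  1.33  0.22  0.04  0.97 -1.67]
10 18 p [1183.  114.  213.] y [ 0.581  0.05  -0.812] tilt 35.70 toolx az 96.4 q [ 0.03  1.05  0.22  0.04  1.25 -1.66]
30 18 p [1067.  100.  445.] y [ 0.602  0.05  -0.797] tilt 37.14 toolx az 96.3 q [ 0.01  0.8   0.22  0.04  1.48 -1.66]
50 18 p [885.  79. 632.] y [ 0.587  0.046 -0.808] tilt 36.08 toolx az 96.3 q [-0.01  0.55  0.22  0.05  1.75 -1.67]
70 20 p [654.  53. 782.] y [ 0.595  0.043 -0.802] tilt 36.63 toolx az 96.2 q [-0.08  0.28  0.22  0.1   2.01 -1.69]
```

```bash
cat > p8.py <<'E'
from plan import *
from station import readout
q=readout.sense()['q']
rows=[(0,-5,0)]*2+[(4.2,-2.2,-3.6)]*5
for r in rows: q=run(q,[r],W)
print(desc(q))
phi=.118
for el in (40,55):
    qq=q; e=np.radians(el); off=[]
    for k in range(30):
        _,R=tool(qq); d=6.1*np.array([np.cos(e)*np.cos(phi),np.cos(e)*np.sin(phi),np.sin(e)])
        o=(R.T@d).round(1); off.append(o.tolist()); qq=run(qq,[tuple(o)],W); t=np.degrees(np.arccos(-tool(qq)[1][2,1]))
        if t>=34.5: break
    print(el,k+1,desc(qq)); print(off)
E
python3 p8.py
```

```text
p [634. 126. 326.] y [ 0.006  0.001 -1.   ] tilt 0.34 toolx az 96.7 q [ 0.09  0.35  1.14  0.    1.65 -1.6 ]
40 19 p [967. 144. 553.] y [ 0.588  0.095 -0.803] tilt 36.56 toolx az 97.1 q [ 0.05  0.66  0.22  0.06  1.62 -1.61]
[[0.0, -3.9, -4.7], [0.0, -3.9, -4.7], [0.0, -3.9, -4.7], [0.0, -3.9, -4.7], [0.0, -3.8, -4.8], [0.0, -3.6, -4.9], [0.0, -3.4, -5.1], [0.0, -3.2, -5.2], [0.0, -3.0, -5.3], [0.1, -2.8, -5.4], [0.1, -2.6, -5.5], [0.1, -2.3, -5.6], [0.1, -2.1, -5.7], [0.1, -1.9, -5.8], [0.1, -1.6, -5.9], [0.1, -1.4, -5.9], [0.1, -1.1, -6.0], [0.1, -0.9, -6.0], [0.1, -0.6, -6.1]]
55 19 p [808. 124. 677.] y [ 0.564  0.094 -0.82 ] tilt 34.90 toolx az 97.1 q [ 0.03  0.47  0.22  0.08  1.85 -1.61]
[[0.0, -5.0, -3.5], [0.0, -5.0, -3.5], [0.0, -5.0, -3.5], [0.0, -5.0, -3.5], [0.0, -4.9, -3.6], [0.0, -4.8, -3.8], [0.0, -4.6, -4.0], [0.0, -4.5, -4.1], [0.1, -4.3, -4.3], [0.1, -4.2, -4.5], [0.1, -4.0, -4.6], [0.1, -3.8, -4.8], [0.1, -3.6, -4.9], [0.1, -3.4, -5.1], [0.1, -3.2, -5.2], [0.1, -3.0, -5.3], [0.1, -2.8, -5.4], [0.1, -2.6, -5.5], [0.1, -2.3, -5.6]]
```

```bash
python3 -m creep '[{"offset":[0,-4,0],"roll":0},{"offset":[0,-5,0],"roll":0},{"offset":[3.2,-2.5,-4],"roll":0},{"offset":[3.2,-2.5,-4],"roll":0},{"offset":[3.2,-2.5,-4],"roll":0}]'
python3 -m creep '[{"offset":[3.2,-2.5,-4],"roll":0},{"offset":[3.2,-2.5,-4],"roll":0},{"offset":[0,-5,-3.5],"roll":0},{"offset":[0,-5,-3.5],"roll":0},{"offset":[0,-5,-3.5],"roll":0}]'
python3 -m creep '[{"offset":[0,-5,-3.5],"roll":0},{"offset":[0,-4.9,-3.6],"roll":0},{"offset":[0,-4.8,-3.8],"roll":0},{"offset":[0,-4.6,-4],"roll":0},{"offset":[0,-4.5,-4.1],"roll":0}]'
cat > p9.py <<'E'
from plan import *
from station import readout
import sys
q=readout.sense()['q']; print(desc(q)); print(readout.sense()['width'],readout.sense()['t'])
goal=np.array([np.sin(np.radians(35))*np.cos(.118),np.sin(np.radians(35))*np.sin(.118),-np.cos(np.radians(35))])
for el in (55,):
  for phi in (.0,.118,.25):
    qq=q; e=np.radians(el); off=[]
    for k in range(20):
        _,R=tool(qq); d=6.1*np.array([np.cos(e)*np.cos(phi),np.cos(e)*np.sin(phi),np.sin(e)])
        o=(R.T@d).round(1); off.append(o.tolist()); qq=run(qq,[tuple(o)],W); t=np.degrees(np.arccos(-tool(qq)[1][2,1]))
        if t>=34.5: break
    print(phi,k+1,desc(qq), "err deg",np.degrees(np.arccos(goal@tool(qq)[1][:,1]))); print(off)
E
python3 p9.py
```

```text
t: 17.38
eef_pos: [588.9, 7.2, 281.5]
eef_rot: [-0.469, 0.471, 0.53, -0.526]
wrist_force: [0.6, -1.4, -3.1]
width: 25.7
t: 18.0
eef_pos: [753.2, 90.0, 467.1]
eef_rot: [-0.467, 0.473, 0.532, -0.525]
wrist_force: [1.5, -0.1, -1.6]
width: 25.3
t: 18.62
eef_pos: [759.2, 89.6, 545.9]
eef_rot: [-0.422, 0.514, 0.577, -0.474]
wrist_force: [-0.1, -0.0, -2.6]
width: 25.4
p [759.  90. 546.] y [ 0.193  0.023 -0.981] tilt 11.23 toolx az 96.7 q [ 0.02  0.58  0.22  0.02  2.15 -1.66]
25.39498506224445 18.625
0.0 11 p [824.  63. 682.] y [ 0.59   0.06  -0.805] tilt 36.35 toolx az 96.4 q [-0.05  0.47  0.22  0.09  1.82 -1.68] err deg 1.455066244528107
[[-0.4, -4.2, -4.4], [-0.4, -4.1, -4.5], [-0.4, -3.9, -4.7], [-0.4, -3.7, -4.8], [-0.4, -3.5, -5.0], [-0.4, -3.3, -5.1], [-0.4, -3.1, -5.2], [-0.4, -2.9, -5.4], [-0.4, -2.7, -5.5], [-0.4, -2.4, -5.6], [-0.4, -2.2, -5.7]]
0.118 11 p [822.  96. 681.] y [ 0.59   0.07  -0.805] tilt 36.41 toolx az 96.7 q [ 0.    0.47  0.22  0.07  1.82 -1.65] err deg 1.414677863436558
[[0.0, -4.2, -4.4], [0.0, -4.1, -4.6], [0.0, -3.9, -4.7], [0.0, -3.7, -4.9], [0.0, -3.5, -5.0], [0.0, -3.3, -5.1], [0.0, -3.1, -5.3], [0.0, -2.9, -5.4], [0.0, -2.6, -5.5], [0.0, -2.4, -5.6], [0.0, -2.2, -5.7]]
0.25 11 p [815. 138. 682.] y [ 0.587  0.081 -0.805] tilt 36.36 toolx az 97.0 q [ 0.06  0.47  0.22  0.05  1.82 -1.6 ] err deg 1.5119735693963219
[[0.5, -4.2, -4.4], [0.5, -4.1, -4.5], [0.5, -3.9, -4.7], [0.5, -3.7, -4.8], [0.5, -3.5, -5.0], [0.5, -3.3, -5.1], [0.5, -3.1, -5.2], [0.5, -2.9, -5.4], [0.5, -2.7, -5.5], [0.5, -2.4, -5.6], [0.5, -2.2, -5.7]]
```

Right on plan; continue for 10 rows, watching the tilt.

```bash
python3 -m creep '[{"offset":[0,-4.2,-4.4],"roll":0},{"offset":[0,-4.1,-4.6],"roll":0},{"offset":[0,-3.9,-4.7],"roll":0},{"offset":[0,-3.7,-4.9],"roll":0},{"offset":[0,-3.5,-5],"roll":0}]'
python3 -m creep '[{"offset":[0,-3.3,-5.1],"roll":0},{"offset":[0,-3.1,-5.3],"roll":0},{"offset":[0,-2.9,-5.4],"roll":0},{"offset":[0,-2.6,-5.5],"roll":0},{"offset":[0,0,0],"roll":0}]'
python3 p9.py
```

```text
t: 19.25
eef_pos: [784.3, 92.1, 605.3]
eef_rot: [-0.37, 0.553, 0.621, -0.415]
wrist_force: [0.6, 0.0, -3.5]
width: 25.5
t: 19.88
eef_pos: [811.8, 95.2, 655.7]
eef_rot: [-0.322, 0.582, 0.654, -0.361]
wrist_force: [-0.3, -0.7, -2.6]
width: 25.5
p [812.  95. 656.] y [ 0.527  0.062 -0.847] tilt 32.08 toolx az 96.7 q [ 0.    0.49  0.22  0.06  1.88 -1.65]
25.537114029773733 19.875
0.0 2 p [828.  89. 681.] y [ 0.595  0.07  -0.8  ] tilt 36.84 toolx az 96.6 q [-0.01  0.47  0.22  0.08  1.81 -1.65] err deg 1.8364003232361725
[[-0.4, -2.4, -5.6], [-0.4, -2.2, -5.7]]
0.118 2 p [828.  97. 681.] y [ 0.595  0.07  -0.8  ] tilt 36.82 toolx az 96.7 q [ 0.    0.47  0.22  0.07  1.81 -1.65] err deg 1.8223571880457572
[[0.0, -2.4, -5.6], [0.0, -2.1, -5.7]]
0.25 2 p [826. 106. 681.] y [ 0.595  0.071 -0.8  ] tilt 36.84 toolx az 96.7 q [ 0.02  0.47  0.22  0.06  1.81 -1.64] err deg 1.8373018254063762
[[0.5, -2.4, -5.6], [0.5, -2.2, -5.7]]
```

```bash
python3 -m creep '[{"offset":[0,-2.4,-5.6],"roll":0},{"offset":[0,-0.6,-1.6],"roll":0},{"offset":[0,0,0],"roll":0},{"offset":[0,0,0],"roll":0},{"offset":[0,0,0],"roll":0}]'
python3 - <<'E'
from h import *
from plan import desc
print(desc(readout.sense()['q']))
S=cam("scene")
o=np.array([480.6,-103.4,115.2-19.8]); a=.1095+.006; 
Rz=Rn.from_rotvec([0,0,a]).as_matrix()
M=np.array([(40.5,22,36),(40.5,-22,36),(78,22,36),(78,-22,36),(58,0,-50),(58,0,-36)],float)
P=M@Rz.T+o
print(((proj(S,P)-[245,240]+.5)*8).round(0).tolist())
print("cross",((proj(S,[(538,-102.5,45)])-[245,240]+.5)*8).round(0))
E
```

```text
t: 20.5
eef_pos: [822.7, 96.3, 670.3]
eef_rot: [-0.307, 0.59, 0.663, -0.344]
wrist_force: [0.1, 0.1, -2.7]
width: 25.8
p [823.  96. 670.] y [ 0.57   0.068 -0.819] tilt 35.05 toolx az 96.7 q [ 0.    0.48  0.22  0.07  1.83 -1.65]
[[278.0, 54.0], [141.0, 129.0], [366.0, 130.0], [228.0, 209.0], [267.0, 355.0], [265.0, 319.0]]
cross [[249. 364.]]
```

```bash
cat > slope.py <<'E'
from h import *
s,R=st(); S=np.array([510.2,123,75.0])
tgt=S-R@np.array([0,73.8,-57.5]); d=R.T@(tgt-s['eef_pos'])/10
print("TCP at contact",tgt.round(1),"offset cm to contact",d.round(2),"F",s['wrist_force'].round(2),"Fn",(-R[:,1]@s['wrist_force']).round(2),"pos",s['eef_pos'].round(1),"tq",(R.T@s['wrist_torque']).round(3), "y",R[:,1].round(3),"t",s['t'])
E
python3 slope.py
```

```text
TCP at contact [421.4 112.6 102.4] offset cm to contact [ 6.21 23.72 65.1 ] F [ 0.07  0.09 -2.68] Fn -2.24 pos [822.7  96.3 670.3] tq [ 0.656 -0.025 -0.053] y [ 0.57   0.068 -0.819] t 20.5
```

```bash
python3 -m creep '[{"offset":[0.5,1.2,5.9],"roll":0},{"offset":[0.5,1.2,5.9],"roll":0},{"offset":[0.5,1.2,5.9],"roll":0},{"offset":[0.5,1.2,5.9],"roll":0},{"offset":[0.5,1.2,5.9],"roll":0}]'
python3 -m creep '[{"offset":[0.5,1.9,5.8],"roll":0},{"offset":[0.5,1.9,5.8],"roll":0},{"offset":[0.5,1.9,5.8],"roll":0},{"offset":[0.5,1.9,5.8],"roll":0},{"offset":[0.5,1.9,5.8],"roll":0}]'
python3 slope.py
```

```text
t: 21.12
eef_pos: [634.5, 97.6, 474.3]
eef_rot: [-0.307, 0.59, 0.663, -0.344]
wrist_force: [0.5, -0.2, -3.2]
width: 25.5
t: 21.75
eef_pos: [450.5, 101.5, 230.3]
eef_rot: [-0.307, 0.59, 0.663, -0.344]
wrist_force: [0.4, 0.1, -3.9]
width: 25.7
TCP at contact [421.3 112.6 102.2] offset cm to contact [1.41 8.88 9.64] F [ 0.4   0.09 -3.93] Fn -3.45 pos [450.5 101.5 230.3] tq [ 0.651  0.072 -0.03 ] y [ 0.572  0.068 -0.818] t 21.75
```

```bash
python3 -m creep '[{"offset":[0.4,1.7,2.7],"roll":0},{"offset":[0.4,1.7,2.7],"roll":0},{"offset":[0.4,1.4,2.2],"roll":0},{"offset":[0,0,0],"roll":0},{"offset":[0,0,0],"roll":0}]'
python3 slope.py; python3 - <<'E'
from h import *
im=snapshot('scene')[:,:,::-1]; cv2.imwrite('pics/scene7.png',cv2.resize(im[150:290,300:420],None,fx=5,fy=4 if 0 else 5,interpolation=cv2.INTER_CUBIC)[:600])
S=cam("scene"); s,R=st(); tip=s['eef_pos']+R@np.array([0,73.8,-57.5]); print(tip, ((proj(S,[tip,(510.2,123,75)])-[300,150]+.5)*5).round(0))
E
```

```text
t: 22.38
eef_pos: [418.2, 109.6, 150.4]
eef_rot: [-0.306, 0.59, 0.664, -0.343]
wrist_force: [0.6, 0.9, -2.7]
width: 25.4
TCP at contact [421.2 112.6 102. ] offset cm to contact [0.25 4.14 2.53] F [ 0.6   0.91 -2.68] Fn -2.59 pos [418.2 109.6 150.4] tq [ 0.613 -0.022  0.016] y [ 0.574  0.068 -0.816] t 22.375
[507.57160609 120.04272196 123.80367117] [[262. 318.]
 [266. 399.]]
```

View pics/scene7.png

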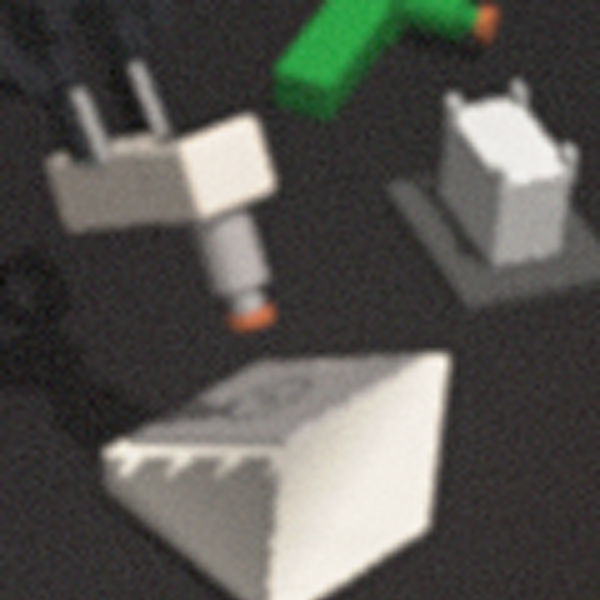

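```bash
python3 -m creep '[{"offset":[0.2,0.8,1.2],"roll":0},{"offset":[0.1,0.8,1.3],"roll":0},{"offset":[0,0.8,0],"roll":0},{"offset":[0,0.6,0],"roll":0},{"offset":[0,0,0],"roll":0}]'
python3 slope.py
```

```text
t: 23.05
eef_pos: [414.3, 112.3, 110.1]
eef_rot: [-0.307, 0.59, 0.663, -0.343]
wrist_force: [-0.0, 0.1, -3.4]
width: 25.6
TCP at contact [421.3 112.6 102.2] offset cm to contact [-0.05  1.05 -0.12] F [-0.01  0.06 -3.39] Fn -2.77 pos [414.3 112.3 110.1] tq [ 0.634 -0.048  0.017] y [ 0.572  0.068 -0.818] t 23.05
```

```bash
python3 -m creep '[{"offset":[0,0.4,-0.1],"roll":0},{"offset":[0,0.3,0],"roll":0},{"offset":[0,0.2,0],"roll":0},{"offset":[0,0,0],"roll":0},{"offset":[0,0,0],"roll":0}]'
python3 slope.py
python3 - <<'E'
from h import *
im=snapshot('scene')[:,:,::-1]; cv2.imwrite('pics/scene8.png',cv2.resize(im[190:260,310:400],None,fx=7,fy=7,interpolation=cv2.INTER_CUBIC)[:600])
E
python3 slope.py
```

```text
t: 23.68
eef_pos: [418.8, 113.0, 102.8]
eef_rot: [-0.307, 0.59, 0.663, -0.344]
wrist_force: [-0.9, 0.3, -2.7]
width: 25.3
TCP at contact [421.3 112.5 102.3] offset cm to contact [-0.07  0.18 -0.18] F [-0.89  0.27 -2.67] Fn -1.69 pos [418.8 113.  102.8] tq [ 0.611 -0.028  0.025] y [ 0.571  0.068 -0.818] t 23.675
TCP at contact [421.3 112.5 102.3] offset cm to contact [-0.07  0.19 -0.17] F [-0.75 -0.42 -3.91] Fn -2.74 pos [418.8 113.  102.9] tq [ 0.596 -0.003 -0.012] y [ 0.571  0.068 -0.818] t 23.725
```

View pics/scene8.png

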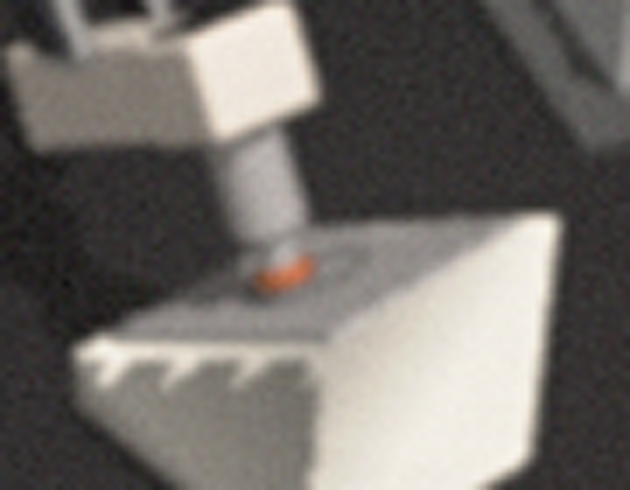

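```bash
python3 -m creep '[{"offset":[0,0.2,0],"roll":0},{"offset":[0,0.2,0],"roll":0},{"offset":[0,0,0],"roll":0},{"offset":[0,0,0],"roll":0},{"offset":[0,0,0],"roll":0}]'
python3 slope.py
```

```text
t: 24.35
eef_pos: [420.9, 113.1, 100.7]
eef_rot: [-0.308, 0.589, 0.663, -0.345]
wrist_force: [-0.8, 0.7, -2.7]
width: 25.6
TCP at contact [421.4 112.5 102.5] offset cm to contact [-0.06 -0.12 -0.14] F [-0.78  0.68 -2.66] Fn -1.78 pos [420.9 113.1 100.7] tq [ 0.755  0.007 -0.017] y [ 0.569  0.068 -0.819] t 24.35
```

```bash
python3 -m creep '[{"offset":[0,0.2,0],"roll":0},{"offset":[0,0.1,0],"roll":0},{"offset":[0,0,0],"roll":0},{"offset":[0,0,0],"roll":0},{"offset":[0,0,0],"roll":0}]'
python3 slope.py
python3 - <<'E'
from h import *
im=snapshot('scene')[:,:,::-1]; cv2.imwrite('pics/scene9.png',cv2.resize(im[190:260,310:400],None,fx=7,fy=7,interpolation=cv2.INTER_CUBIC)[:600])
E
python3 slope.py
```

```text
t: 24.98
eef_pos: [422.7, 113.0, 100.0]
eef_rot: [-0.308, 0.589, 0.663, -0.345]
wrist_force: [-1.3, 0.3, -1.8]
width: 25.6
TCP at contact [421.4 112.5 102.6] offset cm to contact [-0.04 -0.29 -0.04] F [-1.33  0.32 -1.77] Fn -0.71 pos [422.7 113.  100. ] tq [ 0.749 -0.011  0.033] y [ 0.568  0.069 -0.82 ] t 24.975
TCP at contact [421.4 112.5 102.6] offset cm to contact [-0.04 -0.29 -0.04] F [-1.25 -0.65 -1.92] Fn -0.82 pos [422.7 113.  100. ] tq [ 0.766  0.033 -0.004] y [ 0.568  0.069 -0.82 ] t 25.025
```

View pics/scene9.png

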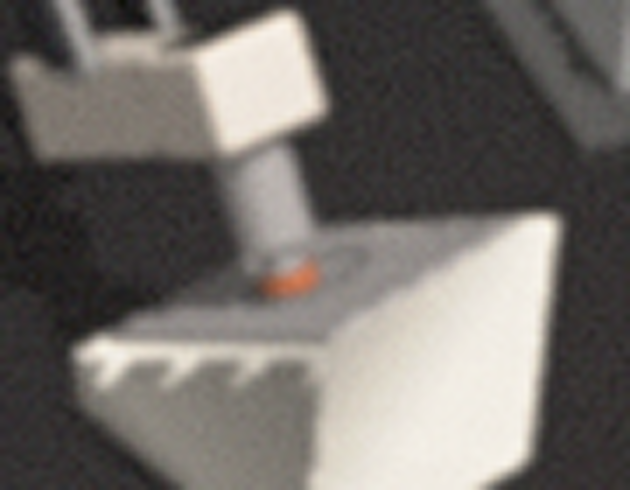

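```bash
python3 -m creep '[{"offset":[0,0.1,0],"roll":0},{"offset":[0,0,0],"roll":0},{"offset":[0,0,0],"roll":0},{"offset":[0,0,0],"roll":0},{"offset":[0,0,0],"roll":0}]'
python3 slope.py
```

```text
t: 25.65
eef_pos: [423.3, 113.0, 99.7]
eef_rot: [-0.308, 0.589, 0.663, -0.345]
wrist_force: [-1.7, 1.0, -1.6]
width: 25.3
TCP at contact [421.5 112.5 102.7] offset cm to contact [-0.03 -0.35 -0.02] F [-1.66  0.95 -1.63] Fn -0.46 pos [423.3 113.   99.7] tq [ 0.723  0.004 -0.051] y [ 0.568  0.069 -0.82 ] t 25.65
```

```bash
python3 -m creep '[{"offset":[0,0,0],"roll":0},{"offset":[0,0,0],"roll":0},{"offset":[0,0,0],"roll":0},{"offset":[0,0,0],"roll":0},{"offset":[0,0,0],"roll":0}]'
python3 slope.py; python3 -c "
from h import *
print(readout.sense()['q'])
w=snapshot('wrist')[:,:,::-1]; cv2.imwrite('pics/w10.png',w)"
```

```text
t: 26.28
eef_pos: [423.3, 113.0, 99.7]
eef_rot: [-0.308, 0.589, 0.663, -0.345]
wrist_force: [-2.7, -0.9, -2.0]
width: 25.6
TCP at contact [421.5 112.5 102.7] offset cm to contact [-0.03 -0.35 -0.02] F [-2.69 -0.87 -2.03] Fn -0.08 pos [423.3 113.   99.7] tq [ 0.759  0.058 -0.026] y [ 0.567  0.069 -0.821] t 26.275
[ 0.08342452 -0.02149751  2.44983815  0.19945189  0.10721716 -1.79538109]
```

View pics/w10.png

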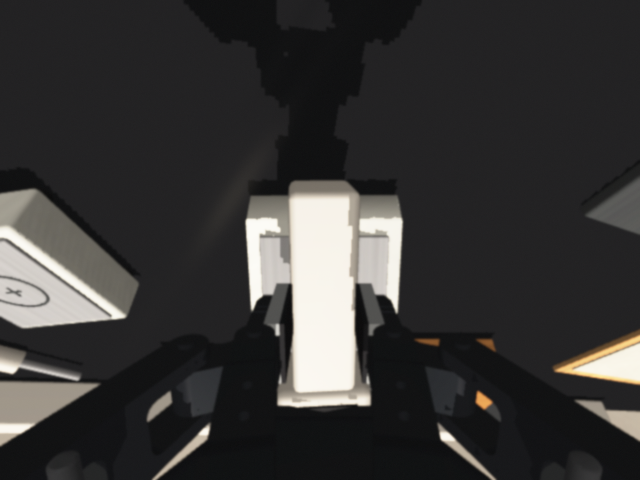

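```bash
python3 -m creep '[{"offset":[0,-1.5,0],"roll":0},{"offset":[0,-4,0],"roll":0},{"offset":[0,-5,0],"roll":0},{"offset":[0,-5,0],"roll":0},{"offset":[0,-5,0],"roll":0}]'
cat > p10.py <<'E'
from plan import *
from station import readout
q=readout.sense()['q']; print(desc(q), readout.sense()['t'])
def wpush(q,dw,n,roll=0,show=False):
    off=[]
    for k in range(n):
        p,R=tool(q); d=np.array(dw,float); d/=max(1,np.linalg.norm(d)/6.1); o=(R.T@d).round(1); q=run(q,[tuple(o)+(roll,)],W); off.append(o.tolist()+[roll])
    if show: print(off); print(desc(q))
    return q,off
if __name__=="__main__":
  for tgt in ([150,-400,400],[100,-300,400],[200,-300,400]):
    for roll in (0,2.5,):
      p,_=tool(q); d=np.array(tgt)-p; n=int(np.ceil(np.linalg.norm(d)/60))
      qa,_=wpush(q,d/n/10,n,roll); print(tgt,roll,n,desc(qa))
      for az in (160,180,200,220):
        qq=qa; best=None
        for k in range(25):
            qq,_=wpush(qq,[6*np.cos(np.radians(az)),6*np.sin(np.radians(az)),0],1)
            t=np.degrees(np.arccos(-tool(qq)[1][2,1]))
            if best is None or t<best[0]: best=(t,k+1,desc(qq))
        print("   ",az,best)
E
python3 p10.py
```

```text
t: 26.95
eef_pos: [306.0, 98.9, 269.7]
eef_rot: [-0.308, 0.589, 0.663, -0.345]
wrist_force: [2.2, -0.4, -1.6]
width: 25.5
p [306.  99. 270.] y [ 0.569  0.069 -0.819] tilt 34.98 toolx az 96.7 q [ 0.04 -0.53  2.2   0.06  0.86 -1.67] 26.95
[150, -400, 400] 0 9 p [ 297. -207.  364.] y [ 0.36  -0.054 -0.931] tilt 21.37 toolx az 88.5 q [-1.14 -0.3   1.79  0.31  1.45 -2.7 ]
    160 (np.float64(0.920384524301077), 16, 'p [-78.  39. 418.] y [ 0.006  0.015 -1.   ] tilt 0.92 toolx az 85.9 q [ 0.54 -0.75  1.7   0.01  2.18 -0.96]')
    180 (np.float64(8.469218490530533), 19, 'p [-90.  -6. 386.] y [-0.069 -0.13  -0.989] tilt 8.47 toolx az 79.9 q [ 0.52 -0.75  1.79 -0.1   2.22 -0.92]')
    200 (np.float64(9.718593428686185), 10, 'p [ 112. -300.  392.] y [ 0.012 -0.168 -0.986] tilt 9.72 toolx az 73.2 q [-1.42 -0.28  1.66 -0.01  1.59 -2.7 ]')
    220 (np.float64(8.771315343253233), 13, 'p [  77. -616.  402.] y [ 0.    -0.152 -0.988] tilt 8.77 toolx az 65.3 q [-1.56  0.22  1.16 -0.    1.61 -2.7 ]')
[150, -400, 400] 2.5 9 p [ 260. -230.  349.] y [ 0.388 -0.014 -0.922] tilt 22.83 toolx az 76.5 q [-1.38 
[... 3011 characters left out ...]
 -0.906] tilt 25.02 toolx az 80.3 q [-1.32 -0.4   1.91  0.42  1.52 -2.7 ]
    160 (np.float64(5.535140731331769), 17, 'p [-62.  65. 373.] y [ 0.021  0.094 -0.995] tilt 5.54 toolx az 77.0 q [ 0.75 -0.75  1.82  0.06  1.99 -0.57]')
    180 (np.float64(3.9686844016837948), 11, 'p [ 82. -82. 368.] y [ 0.016 -0.067 -0.998] tilt 3.97 toolx az 70.6 q [-1.47 -0.6   1.82  0.01  1.85 -2.7 ]')
    200 (np.float64(2.8541142034343863), 13, 'p [  37. -372.  391.] y [-0.005 -0.05  -0.999] tilt 2.85 toolx az 59.8 q [-1.66 -0.12  1.54 -0.    1.67 -2.7 ]')
    220 (np.float64(6.45346570276906), 16, 'p [ -65. -754.  426.] y [ 0.11  -0.025 -0.994] tilt 6.45 toolx az 54.7 q [-1.8   0.58  0.52  0.13  2.04 -2.7 ]')
```

```bash
cat > p11.py <<'E'
from p10 import *
L=[]
for tgt in ([150,-400,400],[200,-400,400]):
    for roll in (2.5,3.5,4.5):
      p,_=tool(q); d=np.array(tgt)-p; n=9
      qa,o1=wpush(q,d/n/10,n,roll)
      for az in (180,190,200,210):
        qq=qa; o2=[]
        for k in range(15):
            qq,o=wpush(qq,[6*np.cos(np.radians(az)),6*np.sin(np.radians(az)),0],1); o2+=o
            R=tool(qq)[1]; t=57.3*np.linalg.norm(R[:2,1]-[.006,.001])
            L.append((t,tgt,roll,az,k+1,desc(qq),o1,list(o2)))
L.sort(key=lambda l:l[0]+.1*l[4])
for l in L[:6]: print(l[:6])
print(L[0][6]);print(L[0][7])
E
python3 p11.py
```

```text
p [306.  99. 270.] y [ 0.569  0.069 -0.819] tilt 34.98 toolx az 96.7 q [ 0.04 -0.53  2.2   0.06  0.86 -1.67] 26.95
(np.float64(1.015688549552619), [150, -400, 400], 3.5, 180, 11, 'p [  37. -248.  392.] y [ 0.024  0.002 -1.   ] tilt 1.36 toolx az 55.4 q [-1.74 -0.3   1.66  0.02  1.79 -2.7 ]')
(np.float64(0.9749546560447822), [150, -400, 400], 3.5, 180, 12, 'p [  18. -256.  391.] y [-0.01   0.008 -1.   ] tilt 0.71 toolx az 53.9 q [-1.76 -0.28  1.65 -0.01  1.78 -2.7 ]')
(np.float64(0.9497867617040997), [150, -400, 400], 3.5, 190, 13, 'p [ -42. -405.  403.] y [ 0.007  0.018 -1.   ] tilt 1.08 toolx az 48.8 q [-1.85 -0.03  1.42  0.    1.76 -2.7 ]')
(np.float64(0.8626037703751906), [200, -400, 400], 2.5, 200, 15, 'p [ -82. -555.  423.] y [ 0.019 -0.006 -1.   ] tilt 1.16 toolx az 48.7 q [-1.86  0.21  1.11  0.02  1.82 -2.7 ]')
(np.float64(1.2394882972350962), [200, -400, 400], 3.5, 180, 12, 'p [  27. -259.  395.] y [ 0.021  0.017 -1.   ] tilt 1.53 toolx az 54.0 q [-1.76 -0.27  1.63  0.02  1.8  -2.7 ]')
(np.float64(1.3060164829089411), [150, -400, 400], 2.5, 200, 14, 'p [ -59. -522.  410.] y [-0.002 -0.021 -1.   ] tilt 1.18 toolx az 50.5 q [-1.82  0.14  1.23  0.    1.75 -2.7 ]')
[[-5.3, -2.6, 1.1, 3.5], [-5.4, -2.4, 1.0, 3.5], [-5.4, -2.3, 1.0, 3.5], [-5.5, -2.2, 0.9, 3.5], [-5.5, -2.2, 0.7, 3.5], [-5.6, -2.1, 0.5, 3.5], [-5.6, -2.1, 0.2, 3.5], [-5.6, -2.0, -0.2, 3.5], [-5.6, -2.0, -0.5, 3.5]]
[[-1.8, -2.4, 5.2, 0], [-2.0, -2.2, 5.2, 0], [-2.1, -2.0, 5.2, 0], [-2.3, -1.8, 5.2, 0], [-2.4, -1.6, 5.2, 0], [-2.6, -1.4, 5.2, 0], [-2.7, -1.2, 5.2, 0], [-2.9, -1.0, 5.2, 0], [-3.0, -0.8, 5.1, 0], [-3.1, -0.6, 5.1, 0], [-3.3, -0.3, 5.0, 0]]
```

```bash
python3 -m creep '[{"offset":[-5.3,-2.6,1.1],"roll":3.5},{"offset":[-5.4,-2.4,1],"roll":3.5},{"offset":[-5.4,-2.3,1],"roll":3.5},{"offset":[-5.5,-2.2,0.9],"roll":3.5},{"offset":[-5.5,-2.2,0.7],"roll":3.5}]'
python3 -m creep '[{"offset":[-5.6,-2.1,0.5],"roll":3.5},{"offset":[-5.6,-2.1,0.2],"roll":3.5},{"offset":[-5.6,-2,-0.2],"roll":3.5},{"offset":[-5.6,-2,-0.5],"roll":3.5},{"offset":[-1.8,-2.4,5.2],"roll":0}]'
cat > p12.py <<'E'
from p10 import *
L=[]
for az in range(150,260,10):
  for dz in (-1,):
    for roll in (-3,0,3):
        qq=q; o2=[]
        for k in range(15):
            qq,o=wpush(qq,[6*np.cos(np.radians(az)),6*np.sin(np.radians(az)),dz],1,roll); o2+=o
            p,R=tool(qq); t=57.3*np.linalg.norm(R[:2,1]-[.006,.001])
            if np.hypot(p[0],p[1])<180: break
            L.append((t,roll,az,k+1,desc(qq),list(o2)))
L.sort(key=lambda l:l[0]+.1*l[3])
for l in L[:5]: print(l[:5])
print(L[0][5])
E
python3 p12.py
```

```text
t: 27.58
eef_pos: [262.8, -30.0, 272.8]
eef_rot: [-0.395, 0.61, 0.591, -0.35]
wrist_force: [0.4, -0.4, -3.1]
width: 25.6
t: 28.2
eef_pos: [218.5, -235.4, 347.4]
eef_rot: [-0.497, 0.651, 0.497, -0.287]
wrist_force: [0.5, 1.4, -3.4]
width: 25.6
p [ 218. -235.  347.] y [ 0.363 -0.012 -0.932] tilt 21.29 toolx az 69.9 q [-1.52 -0.3   1.83  0.37  1.58 -2.7 ] 28.2
(np.float64(0.5349597415419416), 0, 190, 10, 'p [   1. -359.  293.] y [ 0.015  0.001 -1.   ] tilt 0.88 toolx az 52.8 q [-1.78 -0.1   1.75  0.01  1.49 -2.7 ]')
(np.float64(0.8045807704221568), 0, 180, 10, 'p [  24. -252.  284.] y [-0.008 -0.002 -1.   ] tilt 0.46 toolx az 54.8 q [-1.74 -0.28  1.9  -0.01  1.52 -2.7 ]')
(np.float64(0.7676493678497374), 0, 200, 12, 'p [ -78. -512.  278.] y [ 0.     0.013 -1.   ] tilt 0.75 toolx az 48.5 q [-1.85  0.17  1.5  -0.    1.48 -2.7 ]')
(np.float64(1.0799432481562752), 0, 200, 11, 'p [ -44. -485.  289.] y [ 0.024  0.007 -1.   ] tilt 1.43 toolx az 50.2 q [-1.82  0.11  1.55  0.02  1.49 -2.7 ]')
(np.float64(1.441951016030944), 0, 180, 9, 'p [  45. -246.  294.] y [ 0.03  -0.008 -1.   ] tilt 1.75 toolx az 56.2 q [-1.72 -0.3   1.89  0.03  1.55 -2.7 ]')
[[-3.1, -1.2, 5.1, 0], [-3.3, -1.0, 5.0, 0], [-3.4, -0.8, 5.0, 0], [-3.5, -0.5, 4.9, 0], [-3.7, -0.3, 4.8, 0], [-3.8, -0.1, 4.7, 0], [-3.9, 0.1, 4.6, 0], [-4.1, 0.3, 4.5, 0], [-4.2, 0.5, 4.4, 0], [-4.3, 0.7, 4.2, 0]]
```

```bash
python3 -m creep '[{"offset":[-3.1,-1.2,5.1],"roll":0},{"offset":[-3.3,-1,5],"roll":0},{"offset":[-3.4,-0.8,5],"roll":0},{"offset":[-3.5,-0.5,4.9],"roll":0},{"offset":[-3.7,-0.3,4.8],"roll":0}]'
sed -i 's/range(150,260,10)/range(165,235,7)/; s/(-3,0,3)/(0,)/; s/range(15)/range(7)/' p12.py; python3 p12.py
```

```text
t: 28.82
eef_pos: [116.2, -278.7, 327.2]
eef_rot: [-0.571, 0.646, 0.408, -0.301]
wrist_force: [0.2, -0.2, -2.6]
width: 25.6
p [ 116. -279.  327.] y [ 0.183 -0.015 -0.983] tilt 10.60 toolx az 60.9 q [-1.65 -0.25  1.79  0.19  1.59 -2.7 ] 28.825
(np.float64(0.4145401736418385), 0, 186, 5, 'p [  -0. -336.  288.] y [ 0.007  0.008 -1.   ] tilt 0.62 toolx az 52.4 q [-1.78 -0.13  1.79  0.01  1.49 -2.7 ]')
(np.float64(0.5503329717798442), 0, 179, 5, 'p [   6. -300.  287.] y [ 0.001  0.009 -1.   ] tilt 0.51 toolx az 52.6 q [-1.78 -0.19  1.84 -0.    1.5  -2.7 ]')
(np.float64(0.6433204252878418), 0, 193, 5, 'p [  -4. -370.  290.] y [ 0.016  0.007 -1.   ] tilt 0.97 toolx az 52.3 q [-1.79 -0.08  1.74  0.01  1.49 -2.7 ]')
(np.float64(0.6459617971233488), 0, 172, 5, 'p [  15. -265.  286.] y [-0.002  0.009 -1.   ] tilt 0.52 toolx az 53.1 q [-1.77 -0.25  1.88 -0.    1.52 -2.7 ]')
(np.float64(0.6490134303028945), 0, 165, 5, 'p [  24. -228.  286.] y [-0.003  0.008 -1.   ] tilt 0.50 toolx az 53.6 q [-1.76 -0.32  1.92 -0.    1.55 -2.7 ]')
[[-3.5, -0.1, 5.0, 0], [-3.7, 0.1, 4.9, 0], [-3.8, 0.3, 4.7, 0], [-3.9, 0.5, 4.6, 0], [-4.0, 0.8, 4.5, 0]]
```

```bash
python3 -m creep '[{"offset":[-3.5,-0.1,5],"roll":0},{"offset":[-3.7,0.1,4.9],"roll":0},{"offset":[-3.8,0.3,4.7],"roll":0},{"offset":[-3.9,0.5,4.6],"roll":0},{"offset":[-4,0.8,4.5],"roll":0}]'
python3 -c "
from path import *
print(desc(readout.sense()['q']))
path([360,-330,260],2.96+np.pi/2,15)"
```

```text
t: 29.45
eef_pos: [-7.0, -336.3, 286.9]
eef_rot: [0.639, -0.634, -0.311, 0.304]
wrist_force: [-0.3, -0.8, -2.4]
width: 25.6
p [  -7. -336.  287.] y [ 0.005  0.01  -1.   ] tilt 0.67 toolx az 51.6 q [-1.8  -0.13  1.79  0.    1.49 -2.7 ]
step mm 24.5 roll/row 10.1
0 [1.55, 0.19, -1.89] 10.1
1 [1.86, 0.19, -1.59] 10.1
2 [2.11, 0.19, -1.24] 10.1
3 [2.29, 0.19, -0.85] 10.1
4 [2.41, 0.19, -0.44] 10.1
5 [2.45, 0.19, -0.01] 10.1
6 [2.41, 0.19, 0.42] 10.1
7 [2.3, 0.19, 0.84] 10.1
8 [2.12, 0.19, 1.23] 10.1
9 [1.87, 0.19, 1.58] 10.1
10 [1.56, 0.19, 1.88] 10.1
11 [1.21, 0.19, 2.13] 10.1
12 [0.82, 0.19, 2.31] 10.1
13 [0.4, 0.19, 2.41] 10.1
14 [-0.03, 0.19, 2.45] 10.1
p [ 360. -330.  260.] y [ 0.005  0.01  -1.   ] tilt 0.67 toolx az -99.9 q [-0.89  0.12  1.6   0.01  1.42  0.85]
```

```bash
python3 -m creep '[{"offset":[1.5,0.2,-1.9],"roll":10.1},{"offset":[1.9,0.2,-1.6],"roll":10.1},{"offset":[2.1,0.2,-1.2],"roll":10.1},{"offset":[2.3,0.2,-0.8],"roll":10.1},{"offset":[2.4,0.2,-0.4],"roll":10.1}]'
python3 -m creep '[{"offset":[2.4,0.2,0],"roll":10.1},{"offset":[2.4,0.2,0.4],"roll":10.1},{"offset":[2.3,0.2,0.8],"roll":10.1},{"offset":[2.1,0.2,1.2],"roll":10.1},{"offset":[1.9,0.2,1.6],"roll":10.1}]'
python3 -m creep '[{"offset":[1.6,0.2,1.9],"roll":10.1},{"offset":[1.2,0.2,2.1],"roll":10.1},{"offset":[0.8,0.2,2.3],"roll":10.1},{"offset":[0.4,0.2,2.4],"roll":10.1},{"offset":[0,0,0],"roll":10.1}]'
python3 - <<'E'
from h import *
import pickle
go([446.5,-325.5,200],2.96+np.pi/2)
for n in ("wrist","scene","top"):
    C=cam(n); cv2.imwrite(f"pics/{n}11.png",snapshot(n)[:,:,::-1]); pickle.dump(C,open(n+"11.pkl","wb"))
E
```

```text
t: 30.08
eef_pos: [116.7, -332.8, 277.8]
eef_rot: [0.711, -0.703, -0.007, 0.003]
wrist_force: [-0.1, -0.1, -2.8]
width: 25.8
t: 30.7
eef_pos: [238.8, -331.4, 268.6]
eef_rot: [0.646, -0.637, 0.297, -0.298]
wrist_force: [0.2, 0.2, -3.2]
width: 25.9
t: 31.32
eef_pos: [337.4, -329.9, 260.8]
eef_rot: [0.458, -0.45, 0.543, -0.541]
wrist_force: [-0.6, 0.5, -3.3]
width: 25.3
pos [ 337.4 -329.9  260.8] toolx az -1.7468 tool y [ 0.007  0.011 -1.   ] t 31.325 w 25.3 F [-0.6  0.5 -3.3]
offset cm in present axes [-2.275  6.163 10.63 ]
roll deg (tool y is down => minus yaw) 0.32 offset after roll [-2.335  6.164 10.616]
```

View pics/wrist11.png

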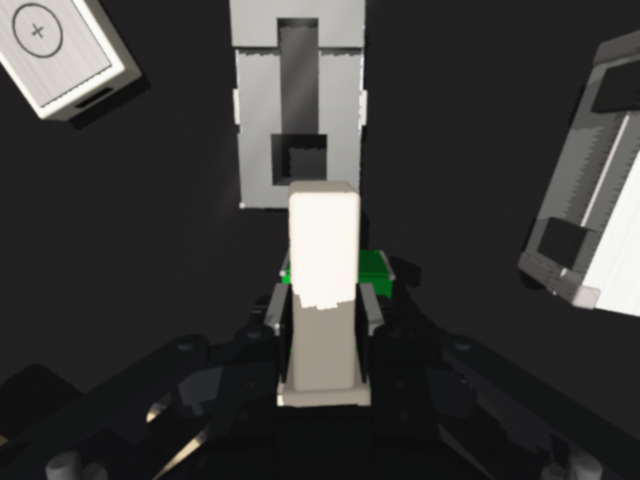

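View pics/scene11.png

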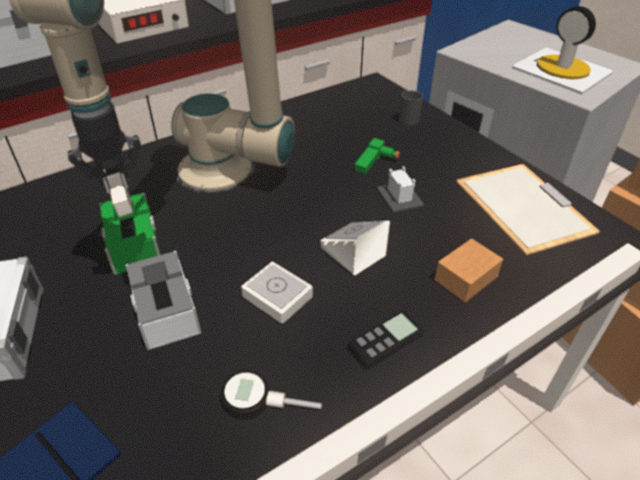

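```bash
python3 - <<'E'
import cv2
w=cv2.imread("pics/wrist11.png")
cv2.imwrite("pics/w11a.png",cv2.resize(w[0:110,220:380],None,fx=5,fy=5,interpolation=cv2.INTER_CUBIC))
cv2.imwrite("pics/w11b.png",cv2.resize(w[110:220,220:380],None,fx=5,fy=5,interpolation=cv2.INTER_CUBIC))
E
```

```text
(no output)
```

View pics/w11a.png

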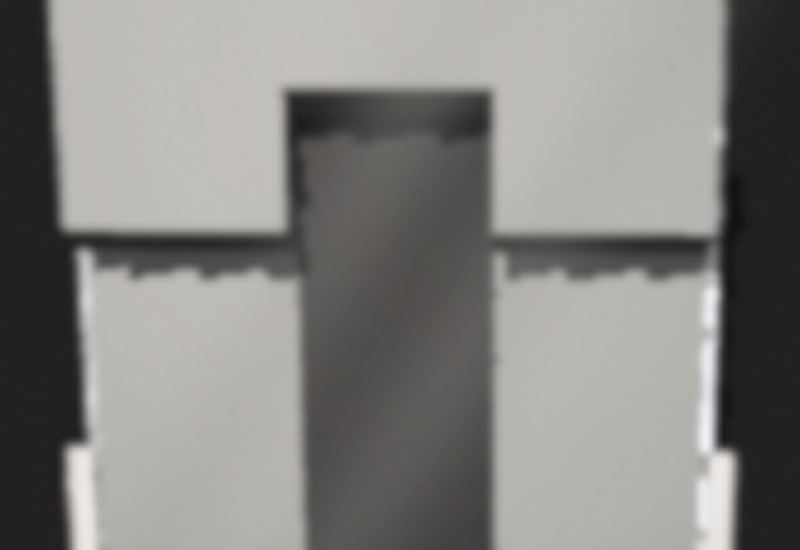

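View pics/w11b.png

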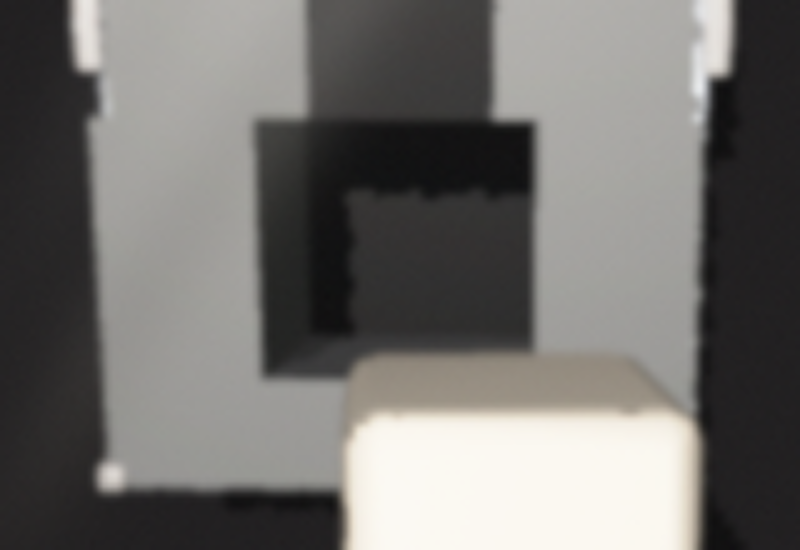

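```bash
cat > casefit.py <<'E'
from h import *
import pickle
C=pickle.load(open("wrist11.pkl","rb"))
M=[(-53,-17,80),(-53,17,80),(-32,-17,80),(-32,17,80),(83,-25,80),(37,-25,80),(37,25,80),(104,-56,80)]
u=crop([(285,90),(492,91),(290,235),(492,237),(262,378),(255,122),(535,122),(104,490)],220,0,5)
u=[(a,b) if i<4 else (a,b+110) for i,(a,b) in enumerate(u)]
p,e=fit([(C,M,u)],[446,-325,2.96]); print(p,e)
E
python3 casefit.py; python3 -c "
from h import *
go([446,-325,0]); from plan import *; print(desc(readout.sense()['q']))"
```

```text
[ 446.52129002 -324.85142293    2.96138435] [0.2 0.3 0.4 0.3 0.7 0.4 0.6 0.7]
pos [ 336.  -329.5  261.3] toolx az -1.7394 tool y [ 0.006  0.011 -1.   ] t 31.475 w 25.4 F [ 0.2  0.5 -2.9]
offset cm in present axes [-1.991 26.196 10.659]
p [ 336. -330.  261.] y [ 0.006  0.011 -1.   ] tilt 0.71 toolx az -99.7 q [-0.93  0.1   1.63  0.01  1.42  0.8 ]
```

```bash
python3 - <<'E'
from h import *
c=get_calibration("wrist"); C=(c["K"],c["dist"],c["mount"])
for zt in (47,49.3,52):
  for h in (17.8,19.8,21.8):
    print(zt,h,proj(C,[(14,h-36,zt),(-14,h-36,zt),(14,h,zt),(-14,h,zt)]).round(1).tolist())
E
```

```text
47 17.8 [[361.4, 194.9], [286.3, 194.7], [353.9, 182.5], [294.0, 182.3]]
47 19.8 [[360.9, 194.0], [286.9, 193.9], [353.5, 181.9], [294.3, 181.8]]
47 21.8 [[360.4, 193.2], [287.4, 193.1], [353.2, 181.4], [294.6, 181.3]]
49.3 17.8 [[361.6, 188.7], [286.2, 188.6], [354.0, 177.5], [293.9, 177.4]]
49.3 19.8 [[361.1, 187.9], [286.7, 187.8], [353.7, 177.0], [294.2, 176.9]]
49.3 21.8 [[360.6, 187.2], [287.2, 187.1], [353.3, 176.5], [294.5, 176.4]]
52 17.8 [[361.9, 181.4], [286.0, 181.3], [354.1, 171.6], [293.7, 171.5]]
52 19.8 [[361.3, 180.7], [286.5, 180.6], [353.8, 171.2], [294.1, 171.1]]
52 21.8 [[360.8, 180.1], [287.0, 179.9], [353.5, 170.8], [294.4, 170.7]]
```

```bash
python3 - <<'E'
from h import *
go([448,-325.2,172],2.961+np.pi/2)
E
```

```text
pos [ 336.  -329.5  261.3] toolx az -1.7394 tool y [ 0.006  0.011 -1.   ] t 31.475 w 25.4 F [ 0.2  0.5 -2.9]
offset cm in present axes [-2.203  8.999 10.933]
roll deg (tool y is down => minus yaw) 0.69 offset after roll [-2.335  9.    10.905]
```

```bash
python3 -m creep '[{"offset":[-0.9,2.5,4.4],"roll":0.7},{"offset":[-0.8,3,4.4],"roll":0},{"offset":[-0.6,2.5,2.1],"roll":0},{"offset":[0,1,0],"roll":0},{"offset":[0,0,0],"roll":0}]'
python3 - <<'E'
from h import *
go([448,-325.2,86],2.961+np.pi/2)
for n in ("wrist","scene"):
    cv2.imwrite(f"pics/{n}12.png",snapshot(n)[:,:,::-1])
go([448,-325.2,86],2.961+np.pi/2)
im=cv2.imread("pics/scene12.png"); cv2.imwrite("pics/s12.png",cv2.resize(im[190:350,100:220],None,fx=4,fy=3.7,interpolation=cv2.INTER_CUBIC))
E
```

```text
t: 32.1
eef_pos: [446.9, -324.5, 172.2]
eef_rot: [0.456, -0.448, 0.545, -0.541]
wrist_force: [-1.0, 0.1, -3.0]
width: 25.6
pos [ 446.9 -324.5  172.2] toolx az -1.753 tool y [ 0.005  0.011 -1.   ] t 32.1 w 25.6 F [-1.   0.1 -3. ]
offset cm in present axes [0.15  8.617 0.093]
roll deg (tool y is down => minus yaw) -0.09 offset after roll [0.15  8.617 0.092]
pos [ 447.6 -325.3  173.9] toolx az -1.7541 tool y [ 0.008  0.009 -1.   ] t 32.2 w 25.7 F [ 0.1  0.3 -2.9]
offset cm in present axes [ 0.074  8.787 -0.018]
roll deg (tool y is down => minus yaw) -0.15 offset after roll [ 0.074  8.787 -0.018]
```

View pics/wrist12.png

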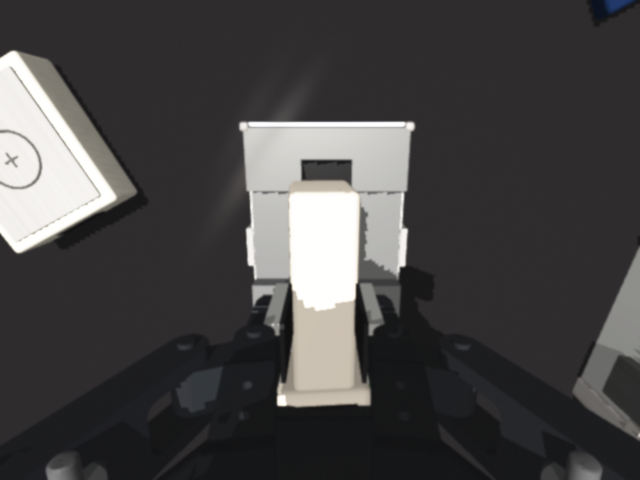

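View pics/s12.png

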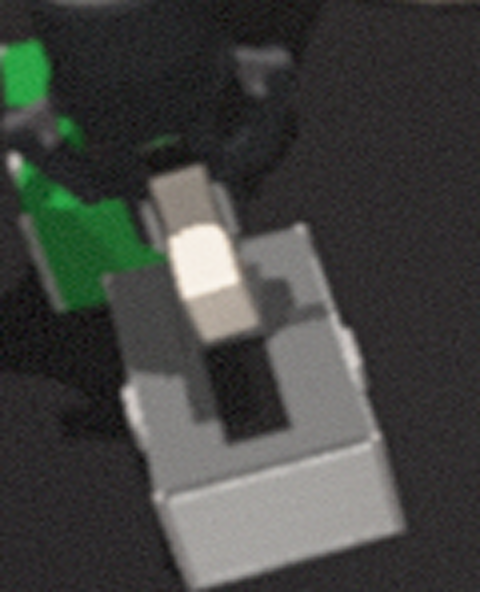

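```bash
python3 - <<'E'
import cv2
w=cv2.imread("pics/wrist12.png")
cv2.imwrite("pics/w12a.png",cv2.resize(w[115:205,235:420],None,fx=4.3,fy=4.3,interpolation=cv2.INTER_CUBIC))
E
```

```text
(no output)
```

View pics/w12a.png

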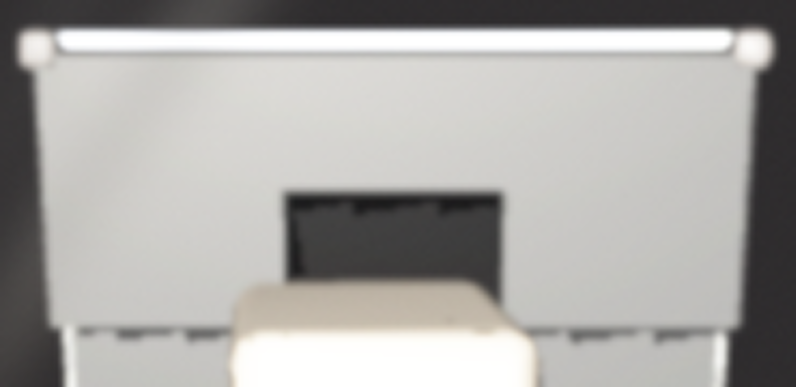

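```bash
python3 - <<'E'
from h import *
c=get_calibration("wrist"); T=np.eye(4); w,x,y,z=[0.456,-0.448,0.545,-0.541]
T[:3,:3]=Rn.from_quat([x,y,z,w]).as_matrix(); T[:3,3]=[446.9,-324.5,172.2]; C=(c["K"],c["dist"],T@c["mount"])
M=[(-53,-17,80),(-53,17,80),(-32,-54,80),(-32,54,80)]
u=crop([(284,192),(502,192),(50,325),(738,328)],235,115,4.3)
print(fit([(C,M,u)],[446,-325,2.96]))
E
```

```text
(array([ 446.90336395, -324.75284476,    2.95919595]), array([0.4, 0.5, 0.3, 0.2]))
```

```bash
python3 -m creep '[{"offset":[0.1,1.5,0],"roll":0},{"offset":[0,2,0],"roll":0},{"offset":[0,2,0],"roll":0},{"offset":[0,1.2,0],"roll":0},{"offset":[0,0,0],"roll":0}]'
python3 - <<'E'
from h import *
go([448,-325.2,86],2.961+np.pi/2)
for n in ("scene",):
    cv2.imwrite(f"pics/{n}13.png",snapshot(n)[:,:,::-1])
im=cv2.imread("pics/scene13.png"); cv2.imwrite("pics/s13.png",cv2.resize(im[210:350,110:210],None,fx=5,fy=4.2,interpolation=cv2.INTER_CUBIC))
E
```

```text
t: 32.83
eef_pos: [447.8, -324.5, 105.2]
eef_rot: [0.456, -0.448, 0.545, -0.542]
wrist_force: [-0.0, 0.2, -3.3]
width: 25.6
pos [ 447.8 -324.5  105.2] toolx az -1.7541 tool y [ 0.006  0.011 -1.   ] t 32.825 w 25.6 F [-0.   0.2 -3.3]
offset cm in present axes [0.09  1.921 0.024]
roll deg (tool y is down => minus yaw) -0.16 offset after roll [0.09  1.921 0.024]
```

View pics/s13.png

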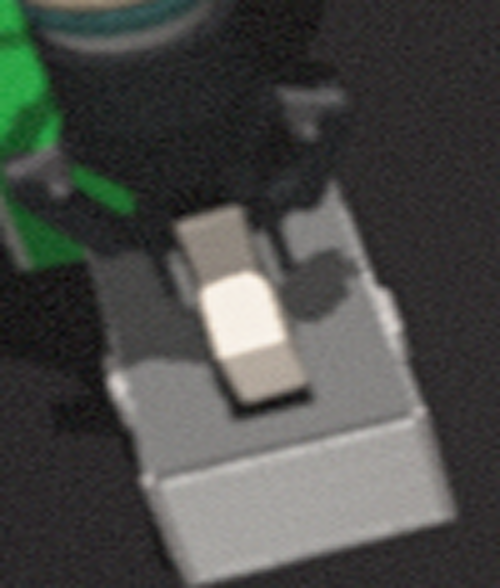

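Leg is in the well, tail above the slot, no contact force. Going on down.

```bash
python3 -m creep '[{"offset":[0.1,0.6,0],"roll":0},{"offset":[0,0.6,0],"roll":0},{"offset":[0,0.4,0],"roll":0},{"offset":[0,0,0],"roll":0},{"offset":[0,0,0],"roll":0}]'
python3 - <<'E'
from h import *
go([448,-325.2,86],2.961+np.pi/2); print(readout.sense()['wrist_torque'])
E
```

```text
t: 33.5
eef_pos: [448.6, -325.7, 90.1]
eef_rot: [0.457, -0.448, 0.545, -0.543]
wrist_force: [0.5, 0.1, -2.9]
width: 25.8
pos [ 448.6 -325.7   90.1] toolx az -1.7538 tool y [ 0.008  0.01  -1.   ] t 33.5 w 25.8 F [ 0.5  0.1 -2.9]
offset cm in present axes [-0.034  0.408 -0.066]
roll deg (tool y is down => minus yaw) -0.14 offset after roll [-0.034  0.408 -0.066]
[-0.02227299 -0.02623067  0.00354047]
```

```bash
python3 -m creep '[{"offset":[0,0.2,0],"roll":0},{"offset":[0,0.2,0],"roll":0},{"offset":[0,0,0],"roll":0},{"offset":[0,0,0],"roll":0},{"offset":[0,0,0],"roll":0}]'
python3 - <<'E'
from h import *
go([448,-325.2,86],2.961+np.pi/2); print(readout.sense()['wrist_torque'])
E
```

```text
t: 34.12
eef_pos: [448.8, -325.8, 86.3]
eef_rot: [0.457, -0.448, 0.544, -0.543]
wrist_force: [0.5, 0.6, -0.4]
width: 25.5
pos [ 448.8 -325.8   86.3] toolx az -1.7538 tool y [ 0.008  0.01  -1.   ] t 34.125 w 25.5 F [ 0.5  0.6 -0.4]
offset cm in present axes [-0.04   0.03  -0.092]
roll deg (tool y is down => minus yaw) -0.14 offset after roll [-0.04   0.03  -0.092]
[ 0.06014666 -0.17060143 -0.05139617]
```

```bash
python3 -m creep '[{"offset":[0,0,0],"roll":0},{"offset":[0,0,0],"roll":0},{"offset":[0,0,0],"roll":0},{"offset":[0,0,0],"roll":0},{"offset":[0,0,0],"roll":0}]' 120
python3 -m creep '[{"offset":[0,-1.5,0],"roll":0},{"offset":[0,-3,0],"roll":0},{"offset":[0,-4,0],"roll":0},{"offset":[0,-4,0],"roll":0},{"offset":[0,0,0],"roll":0}]'
python3 - <<'E'
from h import *
import pickle
go([448,-325.2,86],2.961+np.pi/2)
for n in ("wrist","scene"):
    C=cam(n); pickle.dump(C,open(n+"14.pkl","wb")); cv2.imwrite(f"pics/{n}14.png",snapshot(n)[:,:,::-1])
im=cv2.imread("pics/scene14.png"); cv2.imwrite("pics/s14.png",cv2.resize(im[210:350,110:210],None,fx=5,fy=4.2,interpolation=cv2.INTER_CUBIC))
E
```

```text
t: 34.75
eef_pos: [448.5, -325.6, 86.0]
eef_rot: [0.457, -0.448, 0.545, -0.543]
wrist_force: [0.2, -0.1, -0.5]
width: 45.3
t: 35.38
eef_pos: [449.4, -328.6, 215.8]
eef_rot: [-0.457, 0.448, -0.541, 0.546]
wrist_force: [0.0, -0.4, -0.4]
width: 45.0
pos [ 449.4 -328.6  215.8] toolx az -1.7537 tool y [ 0.014  0.004 -1.   ] t 35.375 w 45.0 F [ 0.  -0.4 -0.4]
offset cm in present axes [-0.23  12.973 -0.371]
roll deg (tool y is down => minus yaw) -0.13 offset after roll [-0.23  12.973 -0.37 ]
```

View pics/wrist14.png

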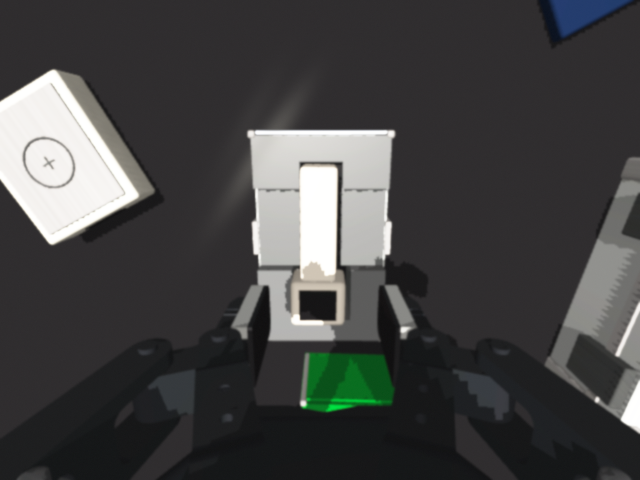

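View pics/s14.png

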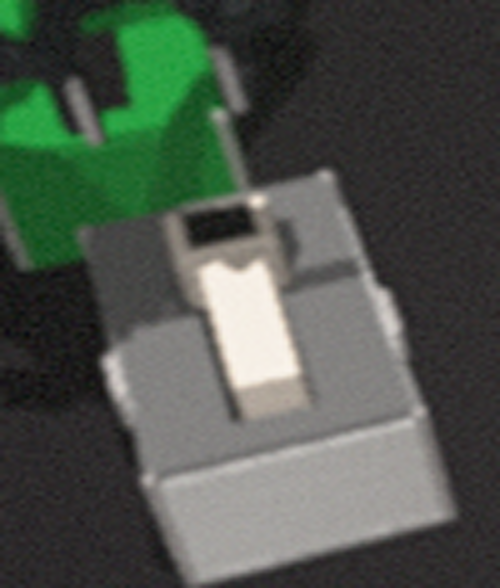

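```bash
python3 - <<'E'
import cv2
w=cv2.imread("pics/wrist14.png")
cv2.imwrite("pics/w14a.png",cv2.resize(w[120:340,240:400],None,fx=3.5,fy=2.7 if 0 else 3.5,interpolation=cv2.INTER_CUBIC)[:800])
cv2.imwrite("pics/w14b.png",cv2.resize(w[155:205,280:360],None,fx=8,fy=8,interpolation=cv2.INTER_CUBIC))
cv2.imwrite("pics/w14c.png",cv2.resize(w[260:335,280:360],None,fx=8,fy=8,interpolation=cv2.INTER_CUBIC))
E
```

```text
(no output)
```

View pics/w14b.png

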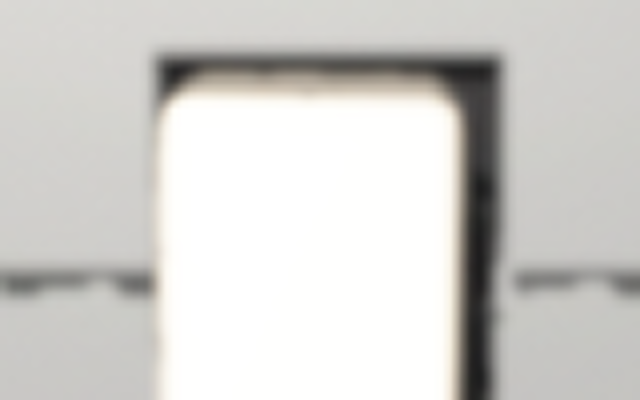

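View pics/w14c.png

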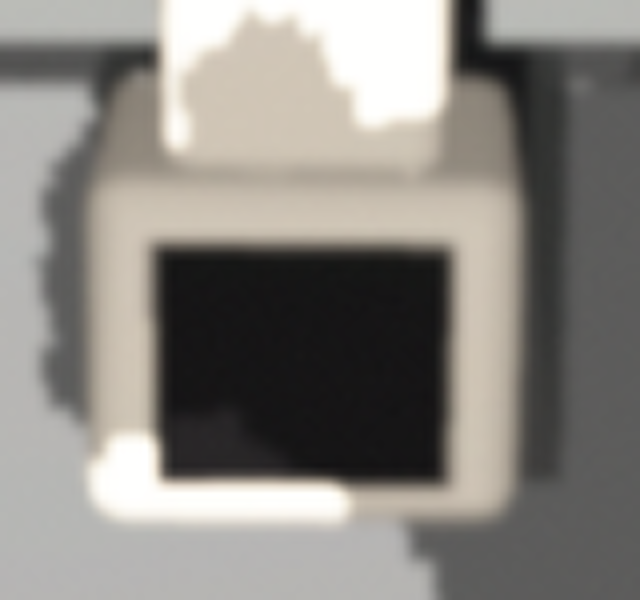

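```bash
python3 - <<'E'
from h import *
import pickle
C=pickle.load(open("wrist14.pkl","rb")); K,d,T=C
M=np.array([(-50,-14,36),(-50,14,36),(40,-22,36),(40,22,36),(78,-22,36),(78,22,36)],float)
u=crop([(158,88),(463,88)],280,155,8)+crop([(88,178),(521,178),(88,524),(521,524)],280,260,8)
ok,r,t=cv2.solvePnP(M,np.array(u),K,d); Rw=T[:3,:3]@cv2.Rodrigues(r)[0]; tw=T[:3,:3]@t[:,0]+T[:3,3]
print("pnp origin",tw.round(1),"z axis",Rw[:,2].round(3),"x axis",Rw[:,0].round(3))
for z in (66,68,70,72):
    mm=M.copy(); mm[:,2]+=z; print(z,fit([(C,mm,u)],[447,-325,2.96]))
S=[(-53,-17,80),(-53,17,80)]; us=crop([(158,55),(500,55)],280,155,8); 
print("case stop",unp(C,us,80), "exp", [ (446.7+np.cos(2.96)*x-np.sin(2.96)*y, -324.9+np.sin(2.96)*x+np.cos(2.96)*y) for x,y,_ in S])
E
```

```text
pnp origin [ 448.  -322.2   63.5] z axis [ 0.006 -0.028  1.   ] x axis [-0.982  0.188  0.011]
66 (array([ 448.81082856, -323.28439834,    2.95261101]), array([0.5, 0.2, 0.8, 1.1, 0.2, 0.8]))
68 (array([ 449.38531435, -323.4376638 ,    2.95257836]), array([1.1, 0.8, 1. , 1.3, 0.7, 1.3]))
70 (array([ 449.95880111, -323.5907355 ,    2.9525452 ]), array([1.8, 1.5, 1.2, 1.5, 1.3, 1.9]))
72 (array([ 450.53126604, -323.74360822,    2.95251159]), array([2.5, 2.1, 1.4, 1.7, 1.9, 2.5]))
case stop [[ 502.01561692 -317.98095413   80.        ]
 [ 496.03816996 -350.6989472    80.        ]] exp [(np.float64(501.8986741450043), np.float64(-317.7511278768162)), (np.float64(495.7584010366004), np.float64(-351.1920765199724))]
```

```bash
python3 - <<'E'
import cv2,numpy as np
a=cv2.imread("pics/scene0.png").astype(int);b=cv2.imread("pics/scene14.png").astype(int)
for n,(x0,y0,x1,y1) in dict(meter=(345,310,425,370),dial=(220,365,325,420),carton=(432,238,505,300)).items(): print(n,np.abs(a-b)[y0:y1,x0:x1].mean().round(2))
print("bg",np.abs(a-b)[400:470,200:330].mean().round(2))
from station import manip,readout
print(readout.sense()['wrist_force'],readout.sense()['t'])
print(manip.finish_job())
E
```

```text
meter 3.8
dial 3.45
carton 3.2
bg 3.6
[-0.52717619 -0.6623261  -0.36253351] 35.475
the job is handed in; nothing more can be done
None
```

I pressed the white probe on the level ring and then on the sloping ring, laid it in the grey case head-in-well, let go and handed in at about 35.5 s of the 61 s allowed. The handing-in gives no verdict.

The move command only turns the tool about its own pointing axis. I got the 35° lean by driving the arm past its reach, and took it out again after the slope press by driving against the last wrist joint's range.

| Check | Level block | Sloping face |
|---|---|---|
| Depth into the 8 mm travel | about 3.6 mm | about 3.5 mm |
| Force on the spring (noisy, ±0.5 N) | about 2.5 N | about 2.3 N |
| Tool lean when pressed (wanted) | upright to within about 0.7° | about 34.6–35° (35°) |
| Held | about 1.2 s | about 1.3 s |
| Where the foot stood | inside the ring, about 3 mm off centre | centred on the wedge in the wrist view |

**In the case:** the last wrist picture fits the probe resting on the ledge at z = 66 mm. It lies about 2 mm off centre along and across the cutout, within the 3 mm of play. I did not move it to centre it.

**Bystanders:** the meter, dial and carton show no change beyond picture noise between the first and last pictures.

**Checks that disagreed:**
- **Fifth joint:** in the slope press it read 0.107 rad, against the stated lower limit of 0.11, so that run touched the edge of the range.
- **Slope position:** the scene picture first suggested the foot was up to 6 mm off to one side. The wrist picture did not bear that out.
- **Final lean:** a free fit to the last picture showed about 1.6° of roll in the case, which I took to be noise.

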